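# Tip a spacer sleeve into the covered hopper

## Robot

A 6-joint arm with a two-finger parallel gripper is mounted at the origin on the work surface. World frame = base frame: x ahead of the robot, y to its left, z up, the work surface at z = 0. Lengths are in mm, angles in rad, forces in N, time in s.
With the tool pointing down it reaches from about 400 to 925 mm from the base axis. Payload 12.5 kg.
Tool frame: the origin (TCP) lies at the very end of the fingers, on their centre line; the grasp point (between the pads) lies 19 mm behind it (env.tcp_to_grasp is the distance from the TCP to the grasp point, in mm); z points along the fingers, x is the direction in which the jaws open and shut, and the axes are right-handed (so a half turn about z gives the same grasp; the last joint's range is limited). The gripper opens to 95 mm and grips with 3 to 60 N. Pads are 20 mm wide; open, the fingers measure 119 mm over their backs; the gripper's body (75 mm by 180 mm) begins 59 mm behind the grasp point.
Start: joints at [-1.341, 0.491, 1.559, -0, 1.092, -0.106], TCP at [205.976, -590.102, 214.661] pointing down, gripper open.
Joint ranges: [-3.1, 3.1], [-0.84, 2.19], [0.05, 2.79], [-1.13, 4.28], [0.06, 2.93], [-2.69, 2.69]. Speed limits (rad/s): [2.22, 2.22, 2.79, 3.14, 3.14, 3.14].

## Interface

Orientations are given as [roll, pitch, yaw] about the fixed x, y, z axes, in that order (R = Rz(yaw) Ry(pitch) Rx(roll)).
In Python, from cell import env, vision, job gives the robot as it stands.
- The arm moves only by the shell command python3 -m pendant 'ROWS' [OPENING]. ROWS is JSON, a list of rows, each a list of 4 numbers: the shift along the tool's x, y, z in mm, then the turn about the tool's z in degrees. In form: [[tx, ty, tz, turn], ...]. A call has 1 to 8 rows; each row is the pose to reach, as a shift and turn from the pose measured when the call began, along the tool's axes at that moment; what a row does not reach only later rows make up. A row lasts 1/8 s, in which the tool goes at most 62.5 mm and 10.7 degrees, less where a joint would pass 70% of its speed; a pose out of reach is approached as far as the arm can. A call with a gripper value outside its range is refused whole. OPENING is the closure, from 0 (fully open) to 1 (shut), set as the call begins (- or left out, the last holds). The fingers move at their own pace and stop on an object; the grip force is fixed at half the most. Time passes only in rows, so rows that repeat a pose let the fingers close. It gives the time, the measured TCP pose, the force and the opening at its end, in the units of the state.
- env.state(): the state, without advancing time (a new reading comes with each control period).
- vision.read_camera(name): name is "scene" or "top" or "wrist"; returns a dict with "pixels" (384x512x3 uint8, red, green, blue), "intrinsics" (3x3 intrinsics, pixels), "R" (3x3) and "t" (3): a world point X has camera coordinates R X + t; the wrist camera has in their place "tool_from_camera" (4x4, takes a point from camera to tool coordinates, whose origin is the TCP and whose axes are the tool frame's). Camera axes: x right, y down, z forward; pixel columns grow to the right and rows downward; lengths in mm; the calibration is good to about 2 mm. A picture is of the moment at which its call begins: read the wrist's pose just before it. There is no depth.
- job.job_done(): hands the job in, once; it reports no verdict.
Trained networks look in a picture, given as the dict that the camera call returned (one of the last four; its "shot" number tells which), for a name from the list of things; names that differ only in an ending like _2 or _b are one class to them, and where a whole thing is asked for, a point or a joint stands for the part that bears it (a point fixed in the world has none). Each returns a list of dicts, best first, with "confidence" (0 to 1); they miss things now and then, are a little off and sometimes report something else, mostly with a low value. They report only what shows in the picture. A call takes as long as a camera call.
- vision.find_in(picture, query): "at" ([x, y, z] in mm, in the coordinates of the camera as it stood for that picture, good to about 4 mm: the middle of the surface that is visible of it).
- vision.regions_of(picture, query): "pixels" (384x512 bool, what is visible of it).
The state is a dict: "t": time; "joints": joint angles; "qvel": joint speeds; "tau": joint torques, N m; "eef_pos": TCP position; "tcp_rot": TCP orientation; "ft_force": force on the tool from outside, world axes, zero at the start; "moment": the same for the moment, N m; "opening": opening from 0.0 (shut) to 1.0 (fully open).
Only numpy, scipy, OpenCV 4.12 (cv2) and the standard library are available. Lean on these libraries where they do the work, as an engineer would, in place of code of your own. Each camera call takes 0.05 s, during which the arm holds its last target.

## Task

One of the two metal boats has a spacer sleeve lying in it. Take that boat by its upright handle, lower it level through the slot in the hopper's cover plate with the sleeve still in it, then tip it nose down inside so that the sleeve rolls out onto the hopper's floor; neither boat nor gripper may touch the hopper. Bring the boat out again and stand it upright back on the spot where it came from, let go of it, and leave the empty boat alone.

Things in the scene. Friction and masses are not known exactly. Their poses are not given: they have to be found in the camera images.
- boat_grip (a point): Grip centre of the loaded boat: steel trough 84 (x) x 34 (y) mm, 34 high, 0.26 kg, nose (open end) at -x, roughly towards the robot. Upright handle over its middle ends in a black bar 24 (x) x 14 (y) mm, 115-165 mm above the underside; this point: 142 mm above it. Grip across y. Its floor rises 14 deg to the nose: the sleeve stays put within 10 deg of level, rolls out over the nose in 1 s at 25-40 deg nose down.
- sleeve_center (a point): Centre of the spacer sleeve: a plain brass cylinder, 18 mm in diameter and 22 mm long, 32 g, lying across the loaded boat's trough just behind its handle, free to roll along the trough. Its y is its axis.
- slot (a point): Slot centre, on top of the hopper's cover, 150 mm above the bench; x along the slot, roughly away from the robot, z up. Fixed hopper 250 (x) x 160 mm, clear 4 mm walls, dark floor at 6 mm; cover 4 mm thick, slot 128 (x) x 64 mm. With the boat's nose to -x and its underside 80 mm below the cover's top, lean the grip 25-35 deg to -x, turning about the slot's centre: 10 mm or more stays clear all round.
- spare_grip (a point): Grip centre of the second boat, same shape and size but empty: a bystander that stays where it is. The two boats stand side by side, in either order.

How it is judged (in metres and radians):
On the way, in this order (a step that is already met when the one before it is completed fails the run):
1. the boat is level inside the hopper, wholly below the cover, with the sleeve still in it (x of boat_grip in the frame of slot between -0.05 and 0.05 m and y of boat_grip in the frame of slot between -0.03 and 0.03 m and z of boat_grip in the frame of slot below 0.1 m and angle between boat_grip's own z axis and vertical below 0.2 rad and distance between sleeve_center and boat_grip below 0.145 m), for 0.1 s.
2. the boat is tipped by more than 15 degrees inside the hopper and the sleeve has rolled out onto the hopper's floor (angle between boat_grip's own z axis and vertical above 0.26 rad and z of boat_grip in the frame of slot below 0.1 m and z of sleeve_center in the frame of slot below -0.12 m and x of boat_grip in the frame of slot between -0.11 and 0.11 m and y of boat_grip in the frame of slot between -0.05 and 0.05 m and x of sleeve_center in the frame of slot between -0.125 and 0.125 m and y of sleeve_center in the frame of slot between -0.08 and 0.08 m), for 0.1 s.
At the end, for the whole second after the job is handed in: the sleeve lies on the hopper's floor; the boat stands upright (within 7 degrees) on the bench, at rest, within 40 mm of where it started; the empty boat stands within 30 mm of where it was (x of sleeve_center in the frame of slot between -0.125 and 0.125 m and y of sleeve_center in the frame of slot between -0.08 and 0.08 m and z of sleeve_center in the frame of slot below -0.12 m and distance of boat_grip from where it was at the start of the episode below 0.04 m and angle between each of boat_grip, spare_grip's own z axis and vertical below 0.12 rad and height (world z) of boat_grip between 0.13 and 0.155 m and linear speed of boat below 0.03 m/s and linear speed of sleeve below 0.08 m/s and distance of spare_grip from where it was at the start of the episode below 0.03 m); the robot touches nothing.
It fails at once if the boat touches the hopper with more than 1 N (contact force between boat and hopper above 1 N).
It fails at once if the robot touches the hopper with more than 1 N (contact force between any of the fingers, the arm and hopper above 1 N).
It fails at once if the empty boat is shifted by more than 30 mm (distance of spare_grip from where it was at the start of the episode above 0.03 m).
It also fails if it takes over 72 s, if anything falls off the work surface, if the arm or the gripper's body presses on something with over 40 N, if the wrist force passes 120 N, or if a joint passes its speed limit or range.

## Working session

There is one attempt and no reset: what is moved stays moved. The work goes in short steps, Python scripts to look and compute and a shell command to move; the robot and the scene stay as the last step left them, time stands still between calls to the robot, and variables do not carry over. Pictures are saved under pics/ and viewed, and the job is handed in when it is done.

View pics/a_scene.png

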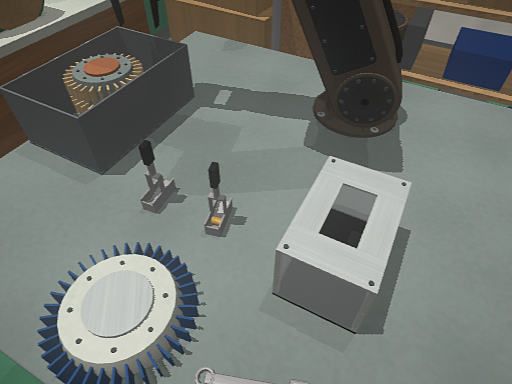

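View pics/a_top.png

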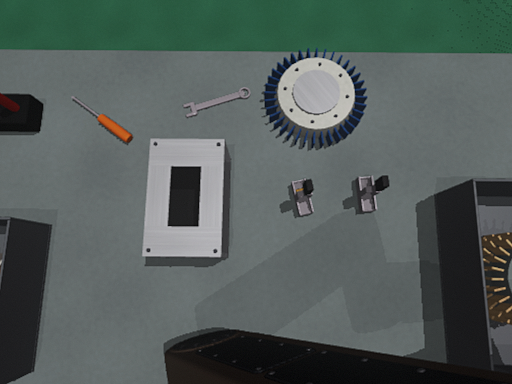

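View pics/a_wrist.png

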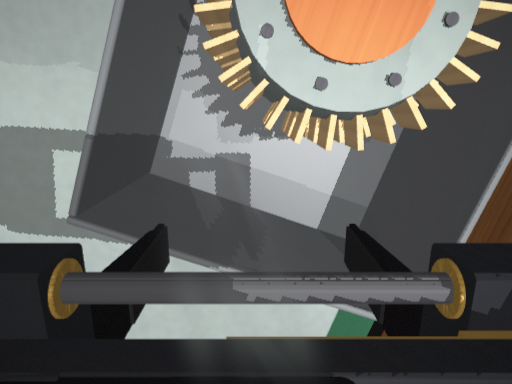

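The scene view shows the loaded boat at about (217,212), with brass in its trough. The empty boat is at (155,195) and the hopper's slot at about (348,215). Next I'll measure their positions.

```bash
cat > h.py <<'E'
from cell import env, vision, job
import numpy as np, cv2
from scipy.spatial.transform import Rotation as Rn
def Rt(rpy): return Rn.from_euler('xyz',rpy)
def toworld(p,at,st=None):
    if 'R' in p: return np.array(p['R']).T@(np.array(at)-np.array(p['t']))
    T=np.array(p['tool_from_camera']); q=T[:3,:3]@np.array(at)+T[:3,3]
    return Rt(st['tcp_rot']).as_matrix()@q+st['eef_pos']
def onplane(p,uv,z,st=None):
    K=np.array(p['intrinsics']); d=np.linalg.inv(K)@np.array([uv[0],uv[1],1.])
    o=toworld(p,np.zeros(3),st); e=toworld(p,d,st)-o
    return o+e*(z-o[2])/e[2]
def show(s=None):
    s=s or env.state()
    R=Rt(s['tcp_rot']).as_matrix()
    print('t',round(s['t'],2),'tcp',np.round(s['eef_pos'],1),'x',np.round(R[:,0],3),'z',np.round(R[:,2],3),'j',np.round(s['joints'],3),'F',np.round(s['ft_force'],1),'op',round(s['opening'],3))
E
python3 - <<'E'
from h import *
for n in ("scene","top"):
    p=vision.read_camera(n)
    for q in ("boat_grip","sleeve_center","slot","spare_grip"):
        try:
            for d in vision.find_in(p,q)[:3]: print(n,q,np.round(toworld(p,d['at']),1),round(d['confidence'],2))
        except Exception as e: print(n,q,e)
    if n=="top":
        # slot corners on cover top z=150, hopper corners
        for uv in [(172,166),(201,167),(200,226),(169,225),(150,139),(224,139),(223,257),(144,257)]:
            print(uv,np.round(onplane(p,uv,150),1))
E
python3 -m pendant '[[0,0,0]]'; python3 - <<'E'
from h import *
for n in ("scene","top"):
    p=vision.read_camera(n); im=p['pixels'][:,:,::-1]
    c=im[130:250,130:420] if n=='scene' else im[120:270,130:410]
    cv2.imwrite(f"pics/b_{n}.png",cv2.resize(c,None,fx=2.75,fy=2.75,interpolation=cv2.INTER_CUBIC))
E
```

```text
scene boat_grip [ 549.9 -131.6   32.1] 0.62
scene slot [586.4 129.6 153. ] 0.88
scene spare_grip [ 551.1 -285.7   34.8] 0.82
top boat_grip [ 538.4 -134.6   26.5] 0.81
top slot [520.  126.7 149.7] 0.6
top spare_grip [ 548.6 -290.1   28.2] 0.66
(172, 166) [582.6 149.  150. ]
(201, 167) [581.2  87.2 150. ]
(200, 226) [456.   83.4 150. ]
(169, 225) [457.1 147.4 150. ]
(150, 139) [642.1 200.3 150. ]
(224, 139) [644.   40.6 150. ]
(223, 257) [394.   33.9 150. ]
(144, 257) [391.5 194.1 150. ]invalid input at $[0]: expected 4 numbers
```

View pictures.

View pics/b_top.png

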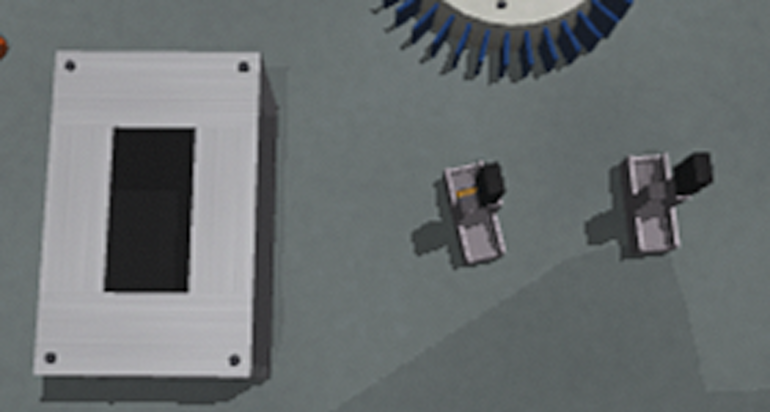

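View pics/b_scene.png

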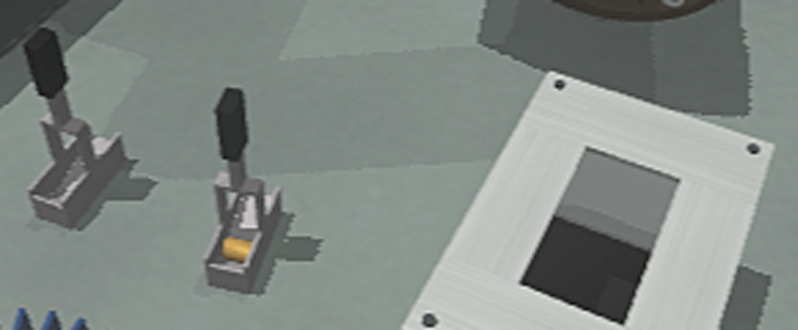

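```bash
python3 -m pendant '[[0,0,0,8],[0,0,0,8]]'; python3 -c "
from h import *; show()"
```

```text
t: 1.0
eef_pos: [206.0, -590.1, 214.7]
tcp_rot: [-3.142, -0.0, -1.374]
ft_force: [-0.2, -0.3, -0.0]
opening: 0.998
t 1.0 tcp [ 206.  -590.1  214.7] x [ 0.196 -0.981  0.   ] z [ 0. -0. -1.] j [-1.341  0.491  1.559  0.     1.092  0.033] F [-0.2 -0.3 -0. ] op 0.998
```

The turn is only about the tool's z, so no row tilts the tool directly. I'll check how the arm behaves at its reach limit, in free air high up and away from everything.

```bash
python3 -m pendant '[[0,0,-62,0],[0,0,-124,0],[0,0,-186,0],[0,0,-248,0],[0,0,-310,0],[0,0,-372,0],[0,0,-434,0],[0,0,-496,0]]'; python3 -c "
from h import *; show()"; python3 -m pendant '[[0,0,-62,0],[0,0,-124,0],[0,0,-186,0],[0,0,-248,0],[0,0,-310,0],[0,0,-372,0],[0,0,-434,0],[0,0,-496,0]]'; python3 -c "
from h import *; show()"
```

```text
t: 2.0
eef_pos: [206.7, -593.3, 684.1]
tcp_rot: [-3.141, -0.005, -1.37]
ft_force: [-0.4, -1.2, 0.4]
opening: 0.997
t 2.0 tcp [ 206.7 -593.3  684.1] x [ 0.199 -0.98   0.005] z [ 0.001 -0.005 -1.   ] j [-1.341  0.53   0.277  0.     2.329  0.03 ] F [-0.4 -1.2  0.4] op 0.997
t: 3.0
eef_pos: [165.6, -474.9, 792.9]
tcp_rot: [-3.138, -0.027, -1.37]
ft_force: [0.1, -0.0, 0.1]
opening: 0.999
t 3.0 tcp [ 165.6 -474.9  792.9] x [ 0.199 -0.98   0.027] z [ 0.009 -0.026 -1.   ] j [-1.368  0.452  0.048  0.006  2.614  0.007] F [ 0.1 -0.   0.1] op 0.999
```

```bash
python3 -m pendant '[[61,-8,0,0],[122,-16,0,0],[183,-24,0,0],[244,-32,0,0]]'; python3 -c "
from h import *; show()"; python3 -m pendant '[[61,-8,0,0],[122,-16,0,0],[183,-24,0,0],[244,-32,0,0]]'; python3 -c "
from h import *; show()"
```

```text
t: 3.5
eef_pos: [206.2, -593.9, 713.6]
tcp_rot: [-3.135, -0.053, -1.37]
ft_force: [-0.6, -0.3, -0.8]
opening: 1.001
t 3.5 tcp [ 206.2 -593.9  713.6] x [ 0.199 -0.979  0.053] z [ 0.017 -0.05  -0.999] j [-1.344  0.596  0.048  0.008  2.445  0.033] F [-0.6 -0.3 -0.8] op 1.001
t: 4.0
eef_pos: [237.4, -685.5, 636.8]
tcp_rot: [-3.131, -0.084, -1.371]
ft_force: [-0.4, 0.4, -0.2]
opening: 0.999
t 4.0 tcp [ 237.4 -685.5  636.8] x [ 0.198 -0.977  0.084] z [ 0.027 -0.08  -0.996] j [-1.331  0.714  0.048  0.01   2.295  0.046] F [-0.4  0.4 -0.2] op 0.999
```

The reach limit does leak into the orientation. Each call at the limit adds a few hundredths of a radian of outward tilt, and later calls keep it. My plan is to slant the tool sideways in the boat's y-z plane and grip the bar across x. Then "turn about tool z" will tip the boat. I'll fit a kinematic model to check that this is feasible.

```bash
cat > kin.py <<'E'
import numpy as np
from scipy.optimize import least_squares
from scipy.spatial.transform import Rotation as Rn
def T(x,y,z):
    M=np.eye(4);M[:3,3]=x,y,z;return M
def R(ax,a):
    M=np.eye(4);M[:3,:3]=Rn.from_euler(ax,a).as_matrix();return M
def fk(q,p,s4=1,s6=1):
    a1,d1,L1,e,L2,d6,c6=p
    return R('z',q[0])@T(a1,0,d1)@R('y',q[1])@T(0,0,L1)@R('y',q[2])@T(e,0,L2)@R('z',s4*q[3])@R('y',q[4])@T(0,0,d6)@R('z',s6*q[5]+c6)
E
cat > data.txt <<'E'
-1.341 .491 1.559 0 1.092 -.106 206 -590.1 214.7 -3.142 0 -1.235
-1.341 .491 1.559 0 1.092 .033 206 -590.1 214.7 -3.142 0 -1.374
-1.341 .53 .277 0 2.329 .03 206.7 -593.3 684.1 -3.141 -.005 -1.37
-1.368 .452 .048 .006 2.614 .007 165.6 -474.9 792.9 -3.138 -.027 -1.370
-1.344 .596 .048 .008 2.445 .033 206.2 -593.9 713.6 -3.135 -.053 -1.37
-1.331 .714 .048 .010 2.295 .046 237.4 -685.5 636.8 -3.131 -.084 -1.371
E
python3 - <<'E'
from kin import *
D=np.loadtxt('data.txt')
for s4 in (1,-1):
  for s6 in (1,-1):
    def res(p):
        o=[]
        for d in D:
            M=fk(d[:6],p,s4,s6); o+=list((M[:3,3]-d[6:9])); 
            o+=list(300*(Rn.from_matrix(M[:3,:3]).inv()*Rn.from_euler('xyz',d[9:])).as_rotvec())
        return np.array(o)
    best=min((least_squares(res,[0,300,400,0,400,200,c]) for c in (0,1.57,3.1,-1.57)),key=lambda r:r.cost)
    print(s4,s6,best.cost,np.round(best.x,2)); print(np.round(best.fun[-6:],2))
E
```

```text
1 1 12806.3743469575 [ 42.6  775.4  486.39  31.11 410.33 773.79  -3.14]
[-57.85 -24.43  10.56  -0.08  -0.06   0.21]
1 -1 15712.2125113116 [ 42.6  775.4  486.39  31.11 410.33 773.79  -3.13]
[-57.85 -24.43  10.56  -0.08  -0.06  23.51]
-1 1 13380.591978088672 [ -45.42 -411.46  694.12   55.39  411.55 -253.93    3.14]
[-66.48  -5.56 -11.17   4.41  -0.25  -1.97]
-1 -1 16137.046567102352 [ -45.42 -411.46  694.12   55.39  411.55 -253.93   -3.13]
[-66.48  -5.56 -11.17   4.42  -0.08  21.33]
```

```bash
cat >> kin.py <<'E'
def fk(q,p):
    a1,b,d1,L1,e,L2,d6,w=p
    return R('z',q[0])@T(a1,b,d1)@R('y',q[1])@T(0,0,L1)@R('y',q[2])@T(e,0,L2)@R('z',q[3])@T(0,w,0)@R('y',q[4])@T(0,0,d6)@R('z',q[5]+np.pi)
E
python3 - <<'E'
from kin import *
D=np.loadtxt('data.txt')
def res(p):
    o=[]
    for d in D:
        M=fk(d[:6],p); o+=list((M[:3,3]-d[6:9])); 
    return np.array(o)
for w in (0,66):
    f=lambda p: res(np.r_[p,w])
    r=least_squares(f,[0,66-w,300,400,0,400,200])
    print(w,r.cost,np.round(r.x,2)); print(np.round(r.fun,1)); print(np.linalg.svd(r.jac)[1])
E
```

```text
0 0.12756238420418878 [-4.8000e-01  6.5990e+01  1.9452e+02  5.8806e+02  4.2990e+01  4.1092e+02
  2.7080e+02]
[-0.2 -0.  -0.  -0.2 -0.  -0.  -0.1 -0.1  0.2  0.3 -0.  -0.1 -0.   0.1
 -0.   0.2  0.  -0.1]
[4.6074314  3.41624981 2.4494947  1.33501987 1.13540563 0.16889588
 0.02883681]
66 0.14888660230235626 [-7.5000e-01 -1.0000e-02  1.9645e+02  5.8906e+02  4.3060e+01  4.1073e+02
  2.7362e+02]
[-0.2 -0.   0.  -0.2 -0.   0.  -0.1 -0.2 -0.   0.2  0.1 -0.1 -0.   0.2
  0.   0.2 -0.   0.1]
[4.60743139 3.41625204 2.44949435 1.33501989 1.13540542 0.16889639
 0.02883655]
```

```bash
cat >> kin.py <<'E'
P0=[-.48,66,194.52,588.06,42.99,410.92,270.8,0]
P1=[-.75,0,196.45,589.06,43.06,410.73,273.62,66]
LO=np.array([-3.1,-.84,.05,-1.13,.06,-2.69]);HI=np.array([3.1,2.19,2.79,4.28,2.93,2.69])
def ik(M,p,seeds=None):
    best=None
    def f(q):
        A=fk(q,p); return np.r_[(A[:3,3]-M[:3,3])/100, (Rn.from_matrix(A[:3,:3]).inv()*Rn.from_matrix(M[:3,:3])).as_rotvec()*3]
    sols=[]
    rng=np.random.default_rng(0)
    S=seeds if seeds is not None else [np.r_[np.arctan2(M[1,3],M[0,3])+rng.normal()*.3,rng.uniform(0,1.2),rng.uniform(.5,2),rng.uniform(-1,4),rng.uniform(.3,2.5),rng.uniform(-2.5,2.5)] for _ in range(25)]
    for s in S:
        r=least_squares(f,np.clip(s,LO+.01,HI-.01),bounds=(LO,HI))
        if r.cost<1e-8 and not any(np.allclose(r.x,o,atol=1e-2) for o in sols): sols.append(r.x)
    return sols
def pose(tcp_grip,side,alpha,yaw,xs=1):
    # tool z slants toward side*y (boat frame yaw), jaw along boat x
    Rb=Rn.from_euler('z',yaw).as_matrix()
    z=Rb@np.array([0,side*np.sin(alpha),-np.cos(alpha)]); x=Rb@np.array([xs,0,0])
    M=np.eye(4);M[:3,0]=x;M[:3,2]=z;M[:3,1]=np.cross(z,x);M[:3,3]=np.array(tcp_grip)+18.8*z
    return M
E
python3 - <<'E'
from kin import *
for pn,p in (('sh',P0),('wr',P1)):
  for side in (-1,1):
    for al in (45,55):
      for xs in (1,-1):
        for nm,g in (('boat',(548,-133,142)),('hop',(519,117,215)),('hopup',(519,117,400))):
            M=pose(g,side,np.radians(al),np.radians(14),xs)
            s=ik(M,p)
            print(pn,side,al,xs,nm,[np.round(a,2).tolist() for a in s])
E
```

```text
sh -1 45 1 boat []
sh -1 45 1 hop [[0.43, 0.51, 1.82, -0.86, 1.16, 0.69]]
sh -1 45 1 hopup [[0.43, 0.31, 1.6, -0.77, 1.46, 0.37]]
sh -1 45 -1 boat []
sh -1 45 -1 hop [[0.43, 0.51, 1.82, -0.86, 1.16, -2.46]]
sh -1 45 -1 hopup []
sh -1 55 1 boat []
sh -1 55 1 hop [[0.48, 0.57, 1.83, -0.99, 1.27, 0.81]]
sh -1 55 1 hopup [[0.48, 0.35, 1.63, -0.92, 1.52, 0.46]]
sh -1 55 -1 boat []
sh -1 55 -1 hop [[0.48, 0.57, 1.83, -0.99, 1.27, -2.33]]
sh -1 55 -1 hopup [[0.48, 0.35, 1.63, -0.92, 1.52, -2.68]]
sh 1 45 1 boat [[-0.58, 0.73, 1.59, 0.51, 1.46, -1.05]]
sh 1 45 1 hop [[-0.22, 0.52, 1.81, 0.71, 1.31, -0.83]]
sh 1 45 1 hopup [[-0.22, 0.32, 1.58, 0.69, 1.64, -0.56]]
sh 1 45 -1 boat [[-0.58, 0.73, 1.59, 0.51, 1.46, 2.09]]
sh 1 45 -1 hop [[-0.22, 0.52, 1.81, 0.71, 1.31, 2.31]]
sh 1 45 -1 hopup [[-0.22, 0.32, 1.58, 0.69, 1.64, 2.59]]
sh 1 55 1 boat [[-0.61, 0.8, 1.56, 0.57, 1.6, -1.08]]
sh 1 55 1 hop [[-0.26, 0.58, 1.81, 0.81, 1.43, -0.92]]
sh 1 55 1 hopup [[-0.26, 0.36, 1.61, 0.81, 1.71, -0.62]]
sh 1 55 -1 boat [[-0.61, 0.8, 1.56, 0.57, 1.6, 2.06]]
sh 1 55 -1 hop [[-0.26, 0.58, 1.81, 0.81, 1.43, 2
[... 557 characters left out ...]
.38, -2.42]]
wr -1 55 -1 hopup []
wr 1 45 1 boat [[-0.57, 0.74, 1.66, 0.52, 1.39, -1.08]]
wr 1 45 1 hop [[-0.19, 0.53, 1.91, 0.75, 1.22, -0.89]]
wr 1 45 1 hopup [[-0.19, 0.33, 1.67, 0.7, 1.54, -0.6]]
wr 1 45 -1 boat [[-0.57, 0.74, 1.66, 0.52, 1.39, 2.06]]
wr 1 45 -1 hop [[-0.19, 0.53, 1.91, 0.75, 1.22, 2.25]]
wr 1 45 -1 hopup [[-0.19, 0.33, 1.67, 0.7, 1.54, 2.54]]
wr 1 55 1 boat [[-0.59, 0.8, 1.63, 0.58, 1.53, -1.12]]
wr 1 55 1 hop [[-0.22, 0.59, 1.92, 0.85, 1.33, -0.99]]
wr 1 55 1 hopup [[-0.23, 0.37, 1.71, 0.82, 1.61, -0.68]]
wr 1 55 -1 boat [[-0.59, 0.8, 1.63, 0.58, 1.53, 2.02]]
wr 1 55 -1 hop [[-0.22, 0.59, 1.92, 0.85, 1.33, 2.15]]
wr 1 55 -1 hopup [[-0.23, 0.37, 1.71, 0.82, 1.61, 2.46]]
```

```bash
cat >> h.py <<'E'
def rel(targets, s=None):
    s=s or env.state(); R=Rt(s['tcp_rot']).as_matrix()
    for t in targets: print(t, np.round(R.T@(np.array(t,float)-s['eef_pos']),0))
E
python3 -c "
from h import *; show(); rel([(500,-420,640)]); rel([(620,0,640)])"
```

```text
t 4.0 tcp [ 237.4 -685.5  636.8] x [ 0.198 -0.977  0.084] z [ 0.027 -0.08  -0.996] j [-1.331  0.714  0.048  0.01   2.295  0.046] F [-0.4  0.4 -0.2] op 0.999
(500, -420, 640) [-207. -310.  -17.]
(620, 0, 640) [-593. -512.  -48.]
```

```bash
python3 -m pendant '[[-35,-51,-3,-10],[-70,-102,-6,-20],[-104,-153,-9,-30],[-139,-204,-12,-40],[-173,-255,-15,-50],[-207,-310,-17,-60],[-260,-340,-20,-70],[-315,-368,-24,-80]]'; python3 -c "
from h import *; show(); rel([(620,0,640),(520,300,640)])"
```

```text
t: 5.0
eef_pos: [535.9, -300.6, 637.7]
tcp_rot: [3.06, -0.025, 0.033]
ft_force: [0.7, 1.1, 0.3]
opening: 1.001
t 5.0 tcp [ 535.9 -300.6  637.7] x [0.999 0.033 0.025] z [ 0.027 -0.08  -0.996] j [-0.596  0.376  0.677 -0.057  2.02  -0.655] F [0.7 1.1 0.3] op 1.001
(620, 0, 640) [  94. -297.  -24.]
(520, 300, 640) [   4. -599.  -51.]
```

```bash
python3 -m pendant '[[17,-58,-5,0],[34,-116,-9,0],[50,-174,-14,0],[60,-235,-19,0],[60,-297,-24,0],[50,-358,-30,0],[35,-418,-35,0],[15,-477,-40,0]]'; python3 -c "
from h import *; show(); rel([(250,560,640),(0,650,640)])"
```

```text
t: 6.0
eef_pos: [534.2, 180.2, 639.2]
tcp_rot: [3.06, -0.025, 0.033]
ft_force: [0.2, -0.1, 0.5]
opening: 1.001
t 6.0 tcp [534.2 180.2 639.2] x [0.999 0.033 0.025] z [ 0.028 -0.08  -0.996] j [ 0.249  0.306  0.779 -0.095  2.048  0.173] F [ 0.2 -0.1  0.5] op 1.001
(250, 560, 640) [-271. -387.  -39.]
(0, 650, 640) [-518. -485.  -53.]
```

```bash
python3 -m pendant '[[-34,-50,-5,0],[-68,-97,-10,0],[-102,-145,-15,0],[-137,-195,-20,0],[-171,-245,-25,0],[-210,-292,-30,0],[-250,-335,-35,0],[-300,-372,-40,0]]'; python3 -m pendant '[[-60,-18,-4,0],[-119,-35,-8,0],[-178,-52,-12,0],[-237,-68,-16,0],[-290,-80,-20,0]]';python3 -c "
from h import *; show(); "
```

```text
t: 7.0
eef_pos: [220.5, 545.5, 640.9]
tcp_rot: [3.06, -0.025, 0.033]
ft_force: [0.7, 0.5, 0.2]
opening: 1.0
t: 7.62
eef_pos: [-74.5, 617.3, 647.3]
tcp_rot: [3.061, -0.025, 0.033]
ft_force: [0.5, 0.0, -0.6]
opening: 1.001
t 7.62 tcp [-74.5 617.3 647.3] x [0.999 0.033 0.025] z [ 0.028 -0.079 -0.996] j [ 1.596  0.504  0.435 -0.034  2.282  1.542] F [ 0.5  0.  -0.6] op 1.001
```

```bash
python3 -m pendant '[[0,-60,0,0],[0,-120,0,0],[0,-180,0,0]]'|sed -n 2,3p; for i in 1 2 3 4; do python3 -m pendant '[[0,-62,0,0]]'|sed -n 1,3p; done;python3 -c "
from h import *; show(); "
```

```text
eef_pos: [-74.5, 725.6, 588.3]
tcp_rot: [3.076, -0.024, 0.034]
t: 8.12
eef_pos: [-73.4, 756.2, 559.7]
tcp_rot: [3.098, -0.023, 0.034]
t: 8.25
eef_pos: [-72.2, 786.2, 529.8]
tcp_rot: [3.121, -0.022, 0.034]
t: 8.38
eef_pos: [-71.0, 813.7, 502.3]
tcp_rot: [-3.136, -0.02, 0.034]
t: 8.5
eef_pos: [-69.7, 839.3, 476.6]
tcp_rot: [-3.109, -0.019, 0.034]
t 8.5 tcp [-69.7 839.3 476.6] x [0.999 0.034 0.019] z [ 0.018  0.034 -0.999] j [ 1.581  0.922  0.048 -0.022  2.138  1.535] F [-0.   0.4  1.1] op 0.998
```

```bash
P="python3 -m pendant"; $P '[[0,-51,-35,0]]'|sed -n 2,3p; $P '[[0,-51,-35,0]]'|sed -n 2,3p; $P '[[0,-51,-35,0]]'|sed -n 2,3p; $P '[[0,-51,-35,0]]'|sed -n 2,3p; $P '[[0,-52,-33,0]]'|sed -n 2,3p; $P '[[0,-52,-33,0]]'|sed -n 2,3p; python3 -c "
from h import *; show(); "
```

```text
eef_pos: [-68.0, 845.9, 478.8]
tcp_rot: [-3.08, -0.018, 0.034]
eef_pos: [-66.6, 850.1, 488.8]
tcp_rot: [-3.043, -0.017, 0.034]
eef_pos: [-65.2, 853.3, 500.2]
tcp_rot: [-3.005, -0.015, 0.034]
eef_pos: [-63.9, 855.6, 513.4]
tcp_rot: [-2.966, -0.014, 0.035]
eef_pos: [-62.6, 858.4, 525.7]
tcp_rot: [-2.928, -0.013, 0.035]
eef_pos: [-61.4, 860.5, 538.5]
tcp_rot: [-2.891, -0.012, 0.035]
t 9.25 tcp [-61.4 860.5 538.5] x [0.999 0.035 0.012] z [ 0.003  0.249 -0.969] j [ 1.566  0.856  0.048 -0.002  1.986  1.528] F [0.  0.4 0.7] op 1.0
```

```bash
P="python3 -m pendant"; $P '[[0,-57,-23,0]]'|sed -n 2,3p; $P '[[0,-57,-23,0]]'|sed -n 2,3p; $P '[[0,-58,-21,0]]'|sed -n 2,3p; $P '[[0,-58,-20,0]]'|sed -n 2,3p; $P '[[0,-59,-18,0]]'|sed -n 2,3p; $P '[[0,-59,-16,0]]'|sed -n 2,3p;  $P '[[0,-60,-14,0]]'|sed -n 2,3p; $P '[[0,-60,-12,0]]'|sed -n 2,3p; python3 -c "
from h import *; show(); "
```

```text
eef_pos: [-60.4, 868.3, 544.8]
tcp_rot: [-2.851, -0.011, 0.035]
eef_pos: [-59.3, 875.7, 550.7]
tcp_rot: [-2.814, -0.01, 0.036]
eef_pos: [-58.3, 883.3, 557.0]
tcp_rot: [-2.777, -0.01, 0.036]
eef_pos: [-57.4, 890.4, 564.0]
tcp_rot: [-2.739, -0.009, 0.036]
eef_pos: [-56.6, 897.5, 571.5]
tcp_rot: [-2.701, -0.008, 0.037]
eef_pos: [-55.9, 904.4, 579.2]
tcp_rot: [-2.662, -0.007, 0.037]
eef_pos: [-55.1, 911.4, 587.2]
tcp_rot: [-2.623, -0.007, 0.037]
eef_pos: [-54.5, 918.2, 595.5]
tcp_rot: [-2.585, -0.006, 0.038]
t 10.25 tcp [-54.5 918.2 595.5] x [0.999 0.038 0.006] z [-0.015  0.528 -0.849] j [1.551 0.824 0.048 0.026 1.712 1.522] F [ 1.4  0.7 -0.2] op 0.998
```

```bash
python3 - <<'E'
from h import *
st=env.state(); print(st['t'])
p=vision.read_camera('top')
# fit boat footprint via regions
for q in ("boat_grip","spare_grip","sleeve_center"):
    for d in vision.regions_of(p,q)[:2]:
        m=d['pixels'].astype(np.uint8); ys,xs=np.where(m); print(q,d['confidence'],m.sum(),xs.min(),xs.max(),ys.min(),ys.max())
    for d in vision.find_in(p,q)[:2]: print(q,np.round(toworld(p,d['at']),1),d['confidence'])
im=p['pixels'][:,:,::-1]
cv2.imwrite('pics/c_top.png',cv2.resize(im[160:230,270:400],None,fx=6,fy=6,interpolation=cv2.INTER_CUBIC))
p=vision.read_camera('scene'); im=p['pixels'][:,:,::-1]
for q in ("boat_grip","sleeve_center"):
    for d in vision.find_in(p,q)[:2]: print(q,np.round(toworld(p,d['at']),1),d['confidence'])
cv2.imwrite('pics/c_scene.png',cv2.resize(im[130:250,130:260],None,fx=5,fy=5,interpolation=cv2.INTER_CUBIC))
E
```

```text
10.25
boat_grip [ 539.5 -133.2   26.8] 0.63
spare_grip 0.86 836 356 388 175 212
spare_grip [ 548.8 -287.5   29.7] 0.75
boat_grip [ 547.6 -134.4   29.9] 0.86
sleeve_center [ 555.7 -285.3   33.6] 0.28
```

View pics/c_top.png

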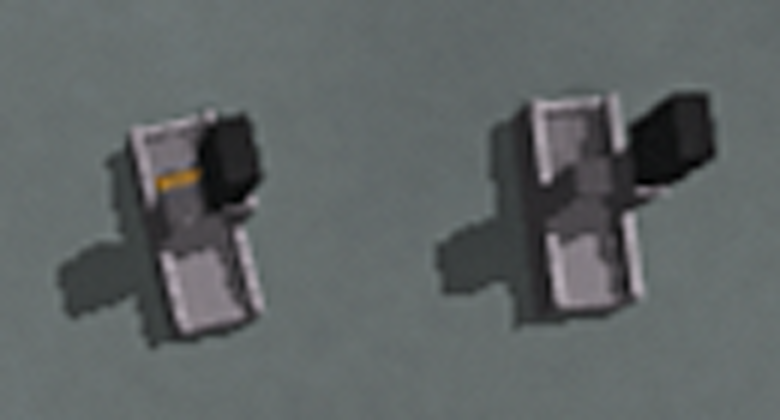

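View pics/c_scene.png

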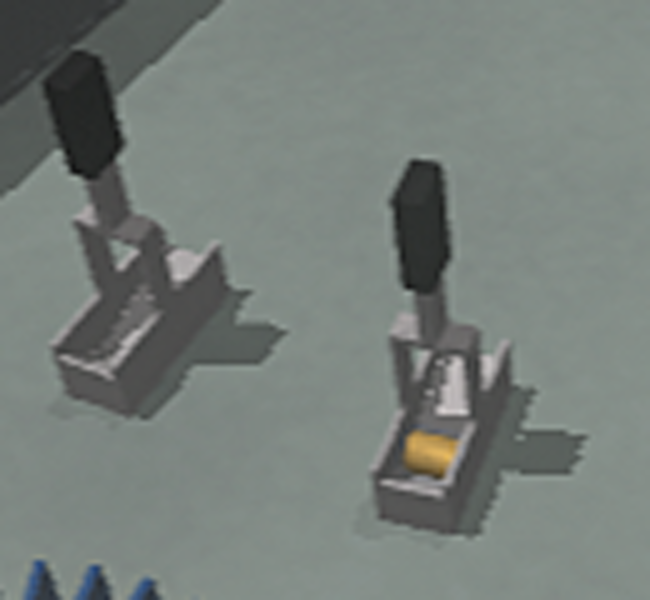

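```bash
python3 - <<'E'
from h import *
p=vision.read_camera('top')
f=lambda u,v,z: onplane(p,(270+(u-2.5)/6,160+(v-2.5)/6),z)[:2]
c=[f(*a,34) for a in ((130,132),(213,113),(262,312),(178,335))]
print(np.round(c,1)); print('center',np.round(np.mean(c,0),1))
ax=((c[0]-c[3])+(c[1]-c[2]))/2; print('yaw',np.degrees(np.arctan2(ax[1],ax[0])),np.linalg.norm(ax),np.linalg.norm(c[0]-c[1]))
cam=-np.array(p['R']).T@np.array(p['t']); print('cam',cam)
p2=vision.read_camera('scene')
g=lambda u,v,z: onplane(p2,(130+(u-2)/5,130+(v-2)/5),z)[:2]
# bar in scene: top centre (425,175), bottom centre ~ (428,290) 
print(np.round([g(422,172,165),g(430,287,115)],1))
# spare
c=[f(*a,34) for a in ((530,100),(612,97),(640,298),(553,315))]
print('spare',np.round(np.mean(c,0),1))
K=np.array(p['intrinsics'])
E
```

```text
[[ 578.5 -112.6]
 [ 586.8 -146.2]
 [ 505.8 -165.1]
 [ 496.1 -131.7]]
center [ 541.8 -138.9]
yaw 13.055685259353345 83.8841463154706 34.61178854793709
cam [383.91262467 -48.65461571 889.91282265]
[[ 539.2 -138. ]
 [ 550.1 -132.2]]
spare [ 552.4 -294.4]
```

```bash
python3 - <<'E'
from h import *
p=vision.read_camera('wrist'); print(np.round(p['tool_from_camera'],3))
E
P="python3 -m pendant"; $P '[[-25,-54,-12,0]]'|sed -n 2,3p; $P '[[-25,-54,-10,0]]'|sed -n 2,3p; $P '[[-25,-55,-8,0]]'|sed -n 2,3p; $P '[[-25,-55,-6,0]]'|sed -n 2,3p; python3 -c "
from h import *; show(); "
```

```text
[[ 1.00000e+00  1.00000e-03 -0.00000e+00 -8.02000e-01]
 [-1.00000e-03  9.67000e-01  2.55000e-01 -7.05470e+01]
 [ 0.00000e+00 -2.55000e-01  9.67000e-01 -1.70515e+02]
 [ 0.00000e+00  0.00000e+00  0.00000e+00  1.00000e+00]]
eef_pos: [-76.9, 921.0, 603.0]
tcp_rot: [-2.554, -0.005, 0.036]
eef_pos: [-101.0, 923.6, 612.3]
tcp_rot: [-2.518, -0.003, 0.038]
eef_pos: [-124.5, 926.1, 621.1]
tcp_rot: [-2.481, -0.0, 0.041]
eef_pos: [-147.0, 928.3, 629.7]
tcp_rot: [-2.444, 0.003, 0.044]
t 11.4 tcp [-147.   928.3  629.7] x [ 0.999  0.044 -0.003] z [-0.031  0.642 -0.766] j [ 1.667  0.809  0.048 -0.031  1.587  1.612] F [ 0.  -0.  -0.7] op 0.999
```

```bash
P="python3 -m pendant"; $P '[[-40,-47,-6,0]]'|sed -n 2,3p; $P '[[-40,-47,-4,0]]'|sed -n 2,3p; $P '[[-30,-54,-3,0]]'|sed -n 2,3p; $P '[[-20,-58,-2,0]]'|sed -n 2,3p; $P '[[-10,-60,-2,0]]'|sed -n 2,3p; $P '[[-10,-60,-2,0]]'|sed -n 2,3p; $P '[[-10,-60,-2,0]]'|sed -n 2,3p; python3 -c "
from h import *; show(); "
```

```text
eef_pos: [-181.2, 926.6, 637.2]
tcp_rot: [-2.411, 0.006, 0.047]
eef_pos: [-215.6, 924.2, 644.2]
tcp_rot: [-2.378, 0.011, 0.051]
eef_pos: [-238.7, 923.5, 652.8]
tcp_rot: [-2.342, 0.016, 0.058]
eef_pos: [-250.3, 924.4, 663.9]
tcp_rot: [-2.304, 0.021, 0.065]
eef_pos: [-250.7, 926.1, 677.6]
tcp_rot: [-2.267, 0.026, 0.071]
eef_pos: [-249.4, 926.5, 692.9]
tcp_rot: [-2.23, 0.031, 0.076]
eef_pos: [-247.9, 925.6, 709.6]
tcp_rot: [-2.192, 0.035, 0.08]
t 12.28 tcp [-247.9  925.6  709.6] x [ 0.996  0.08  -0.035] z [-0.086  0.809 -0.582] j [ 1.79   0.77   0.048 -0.094  1.378  1.698] F [-0.3  0.8  0.8] op 0.999
```

```bash
python3 -c "
from h import *; rel([(150,780,650),(430,500,560),(540,200,480),(540,-60,400)])"
```

```text
(150, 780, 650) [ 387.  141. -117.]
(430, 500, 560) [ 646.  382. -315.]
(540, 200, 480) [ 735.  624. -521.]
(540, -60, 400) [ 717.  840. -684.]
```

```bash
P="python3 -m pendant"; $P '[[55,20,-17,-1],[110,40,-34,-2.5],[165,60,-51,-2.5],[220,80,-68,-2.5],[275,100,-84,-2.5],[331,121,-100,-2.5],[387,141,-117,-2.5],[430,178,-146,-2.5]]'|sed -n 2,3p; python3 -c "
from h import *; show(); rel([(430,500,560),(540,200,480),(540,-60,400)])"
```

```text
eef_pos: [182.5, 749.5, 639.5]
tcp_rot: [-2.19, -0.002, 0.104]
t 13.28 tcp [182.5 749.5 639.5] x [0.995 0.103 0.002] z [-0.083  0.81  -0.581] j [1.085 0.262 1.122 0.576 0.979 0.852] F [ 0.5 -0.   0. ] op 1.0
(430, 500, 560) [ 220.  224. -177.]
(540, 200, 480) [ 298.  469. -382.]
(540, -60, 400) [ 271.  684. -546.]
```

```bash
P="python3 -m pendant"; $P '[[37,37,-30,0],[74,75,-59,0],[110,112,-89,0],[147,150,-118,0],[184,187,-148,0],[220,224,-177,0],[235,263,-210,0],[250,302,-243,0]]'|sed -n 2,3p; $P '[[15,40,-33,0],[30,82,-68,0],[40,125,-102,0],[45,168,-137,0],[42,210,-170,0],[36,253,-204,0],[30,295,-235,0],[26,338,-270,0]]'|sed -n 2,3p; python3 -c "
from h import *; show(); rel([(540.2,-123.7,300),(540.2,-123.7,135)])"
```

```text
eef_pos: [471.0, 402.0, 535.3]
tcp_rot: [-2.19, -0.003, 0.101]
eef_pos: [539.2, -11.5, 416.9]
tcp_rot: [-2.191, -0.005, 0.1]
t 15.28 tcp [539.2 -11.5 416.9] x [0.995 0.099 0.005] z [-0.078  0.81  -0.581] j [-0.501  0.391  1.484  0.772  1.836 -0.62 ] F [ 1.5 -0.   0. ] op 1.003
(540.2, -123.7, 300) [-11. 160. -23.]
(540.2, -123.7, 135) [-12. 294.  73.]
```

```bash
P="python3 -m pendant"; $P '[[-4,55,-8,0],[-8,110,-16,0],[-11,160,-23,0],[-11,200,5,0],[-11,200,5,0],[-11,200,5,0]]'|sed -n 2,3p; python3 - <<'E'
from h import *
show(); rel([(540.2,-123.7,135)])
p=vision.read_camera('wrist'); cv2.imwrite('pics/d_wrist.png',p['pixels'][:,:,::-1])
p=vision.read_camera('scene'); cv2.imwrite('pics/d_scene.png',p['pixels'][:,:,::-1])
E
```

```text
eef_pos: [540.8, -124.4, 253.0]
tcp_rot: [-2.193, -0.007, 0.099]
t 16.02 tcp [ 540.8 -124.4  253. ] x [0.995 0.099 0.007] z [-0.076  0.809 -0.582] j [-0.65   0.614  1.548  0.647  1.704 -0.916] F [ 0.9 -0.2 -0.1] op 1.002
(540.2, -123.7, 135) [-1. 95. 69.]
```

View pics/d_wrist.png

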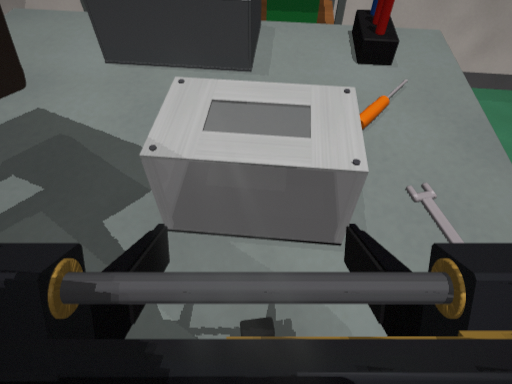

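View pics/d_scene.png

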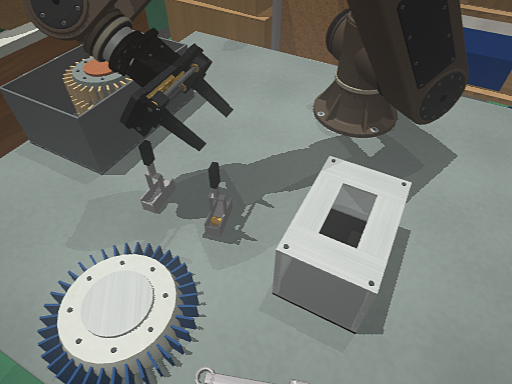

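```bash
P="python3 -m pendant"; $P '[[0,24,17,0],[0,48,35,0],[0,62,45,0],[0,74,53,0],[-1,74,53,0]]'|sed -n 2,3p; python3 - <<'E'
from h import *
show(); rel([(540.2,-123.7,135)])
p=vision.read_camera('wrist'); cv2.imwrite('pics/e_wrist.png',p['pixels'][:,:,::-1])
p=vision.read_camera('scene'); cv2.imwrite('pics/e_scene.png',cv2.resize(p['pixels'][:,:,::-1][60:250,60:310],None,fx=3,fy=3))
E
```

```text
eef_pos: [540.5, -124.3, 162.1]
tcp_rot: [-2.193, -0.008, 0.1]
t 16.75 tcp [ 540.5 -124.3  162.1] x [0.995 0.1   0.008] z [-0.077  0.809 -0.583] j [-0.65   0.724  1.612  0.64   1.564 -1.021] F [ 0.2 -0.3  1.1] op 0.999
(540.2, -123.7, 135) [-0. 22. 16.]
```

View pics/e_wrist.png

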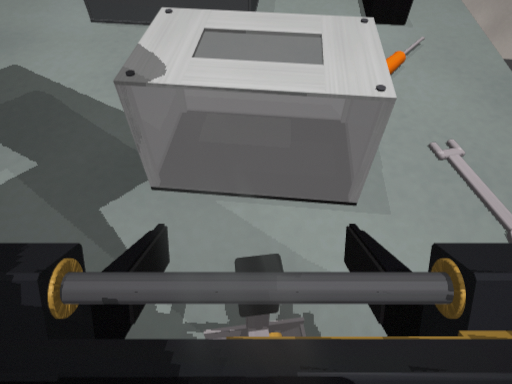

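View pics/e_scene.png

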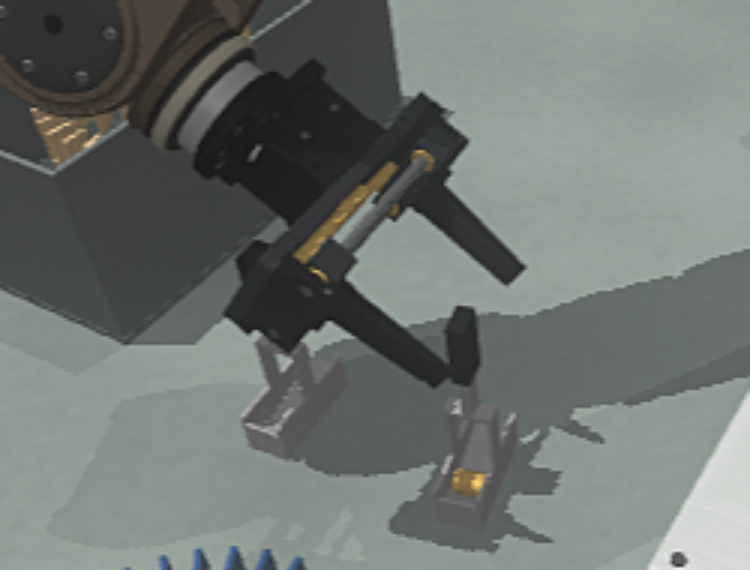

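```bash
P="python3 -m pendant"; $P '[[0,12,9,0],[0,22,16,0],[0,22,16,0]]'; python3 - <<'E'
from h import *
show()
for n,sl in (('wrist',None),('scene',1)):
    p=vision.read_camera(n); im=p['pixels'][:,:,::-1]
    cv2.imwrite(f'pics/f_{n}.png',im if sl is None else cv2.resize(im[60:250,60:310],None,fx=3,fy=3))
E
```

```text
t: 17.23
eef_pos: [540.6, -124.0, 134.6]
tcp_rot: [-2.193, -0.007, 0.1]
ft_force: [0.4, -0.3, -0.1]
opening: 1.002
t 17.23 tcp [ 540.6 -124.   134.6] x [0.995 0.1   0.007] z [-0.077  0.809 -0.582] j [-0.65   0.761  1.625  0.641  1.525 -1.05 ] F [ 0.4 -0.3 -0.1] op 1.002
```

View pics/f_scene.png

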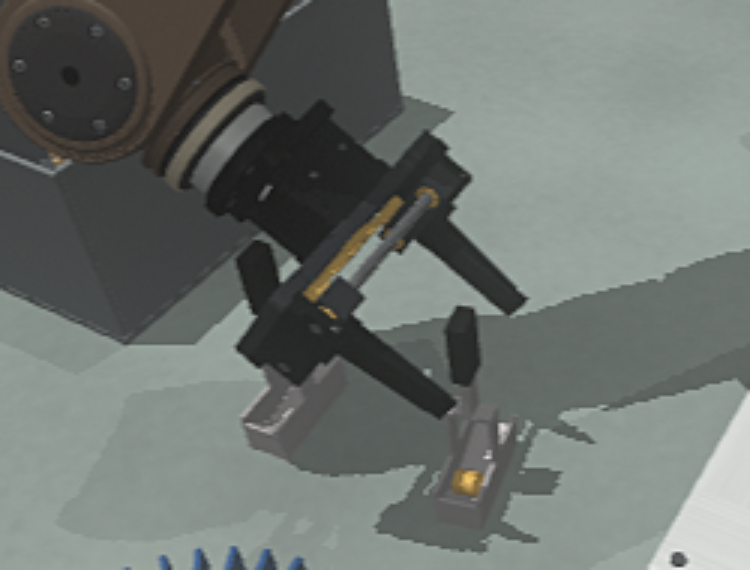

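View pics/f_wrist.png

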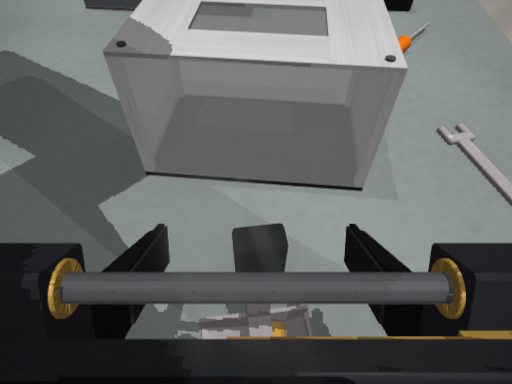

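```bash
python3 - <<'E'
from h import *
st=env.state(); p=vision.read_camera('wrist'); K=np.array(p['intrinsics']); T=np.linalg.inv(p['tool_from_camera'])
def pr(t): c=T@np.r_[t,1]; u=K@c[:3]; return np.round(u[:2]/u[2],1)
R=Rt(st['tcp_rot']).as_matrix()
print('grasp',pr([0,0,-18.8]),'tcp',pr([0,0,0]))
for s in (1,-1):
  for t in (1,-1):
    for z in (165,115):
      c=np.cos(np.radians(13));q=np.sin(np.radians(13))
      w=np.array([541.8+c*12*s-q*7*t,-138.9+q*12*s+c*7*t,z]); print(s,t,z,pr(R.T@(w-st['eef_pos'])))
im=p['pixels'][:,:,::-1]; cv2.imwrite('pics/g_wrist.png',cv2.resize(im[200:350,170:350],None,fx=4,fy=4,interpolation=cv2.INTER_CUBIC))
E
```

```text
grasp [258.2 257.4] tcp [258.1 242.4]
1 1 165 [281.6 220.1]
1 1 115 [275.9 270.8]
1 -1 165 [287.1 246.2]
1 -1 115 [280.  293.8]
-1 1 165 [229.6 225.3]
-1 1 115 [234.2 275.5]
-1 -1 165 [232.1 252. ]
-1 -1 115 [236.4 299. ]
```

View pics/g_wrist.png

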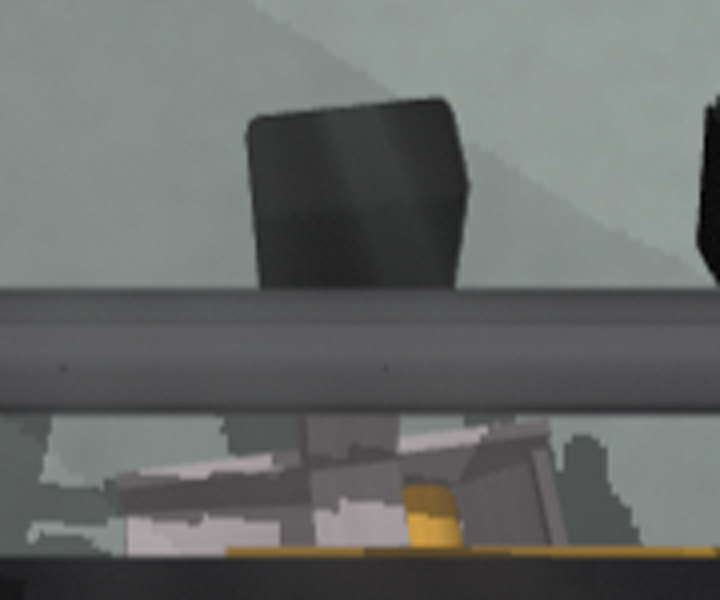

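```bash
P="python3 -m pendant"; $P '[[0,0,0,0],[0,0,0,0],[0,0,0,0],[0,0,0,0],[0,0,0,0],[0,0,0,0]]' 1;  $P '[[0,0,0,0],[0,0,0,0],[0,0,0,0]]' ; python3 - <<'E'
from h import *
show()
for n,sl in (('wrist',None),('scene',1)):
    p=vision.read_camera(n); im=p['pixels'][:,:,::-1]
    cv2.imwrite(f'pics/h_{n}.png',im if sl is None else cv2.resize(im[60:250,60:310],None,fx=3,fy=3))
E
```

```text
t: 18.12
eef_pos: [540.9, -124.3, 135.7]
tcp_rot: [-2.194, -0.009, 0.1]
ft_force: [-0.7, -0.6, 0.3]
opening: 0.425
t: 18.5
eef_pos: [540.9, -124.3, 135.8]
tcp_rot: [-2.194, -0.009, 0.1]
ft_force: [-0.3, -0.1, 1.1]
opening: 0.259
t 18.5 tcp [ 540.9 -124.3  135.8] x [0.995 0.1   0.009] z [-0.076  0.809 -0.583] j [-0.65   0.759  1.624  0.642  1.525 -1.05 ] F [-0.3 -0.1  1.1] op 0.259
```

```bash
P="python3 -m pendant"; $P '[[0,0,0,0],[0,0,0,0],[0,0,0,0]]' ; python3 - <<'E'
from h import *
show()
for n,sl in (('wrist',None),('scene',1)):
    p=vision.read_camera(n); im=p['pixels'][:,:,::-1]
    cv2.imwrite(f'pics/h_{n}.png',im if sl is None else cv2.resize(im[60:250,60:310],None,fx=3,fy=3))
E
```

```text
t: 18.98
eef_pos: [541.0, -124.3, 135.8]
tcp_rot: [-2.194, -0.009, 0.1]
ft_force: [0.3, -0.5, -0.2]
opening: 0.259
t 18.98 tcp [ 541.  -124.3  135.8] x [0.995 0.1   0.009] z [-0.076  0.809 -0.583] j [-0.65   0.759  1.624  0.642  1.525 -1.05 ] F [ 0.3 -0.5 -0.2] op 0.259
```

View pics/h_scene.png

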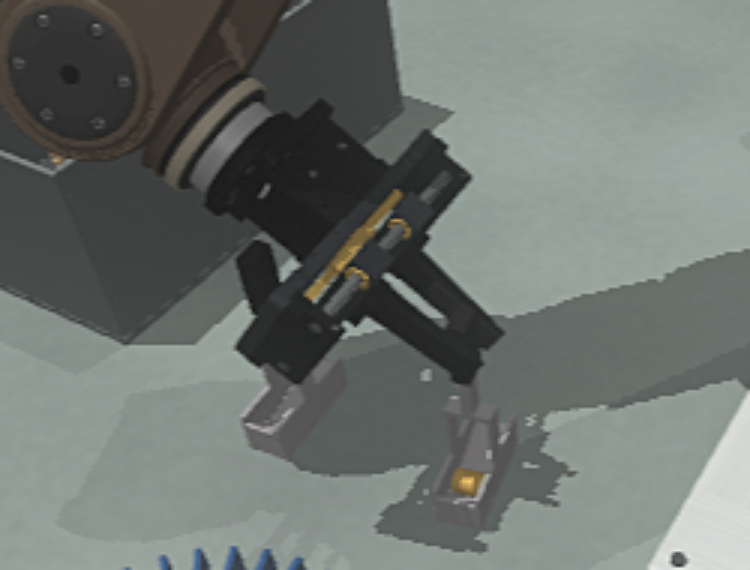

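View pics/h_wrist.png

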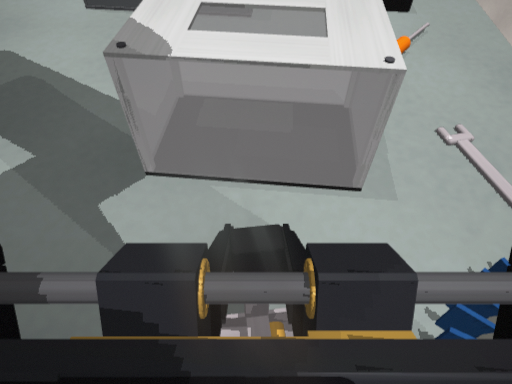

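```bash
P="python3 -m pendant"; $P '[[0,-4,-3,0],[0,-12,-9,0],[0,-26,-19,0],[0,-44,-32,0],[0,-62,-45,0],[0,-78,-56,0],[0,-88,-63,0],[0,-92,-66,0]]' ; python3 - <<'E'
from h import *
show(); rel([(541,-124,335)])
for n,sl in (('scene',1),('top',2)):
    p=vision.read_camera(n); im=p['pixels'][:,:,::-1]
    cv2.imwrite(f'pics/i_{n}.png',cv2.resize(im[60:250,60:310],None,fx=3,fy=3) if sl==1 else cv2.resize(im[130:270,130:400],None,fx=2.9,fy=2.9,interpolation=cv2.INTER_CUBIC))
E
```

```text
t: 20.08
eef_pos: [540.0, -124.3, 249.7]
tcp_rot: [-2.194, -0.009, 0.1]
ft_force: [0.2, -0.2, -2.7]
opening: 0.259
t 20.07 tcp [ 540.  -124.3  249.7] x [0.995 0.1   0.009] z [-0.076  0.808 -0.584] j [-0.651  0.616  1.553  0.646  1.697 -0.923] F [ 0.2 -0.2 -2.7] op 0.259
(541, -124, 335) [  2. -69. -50.]
```

View pics/i_scene.png

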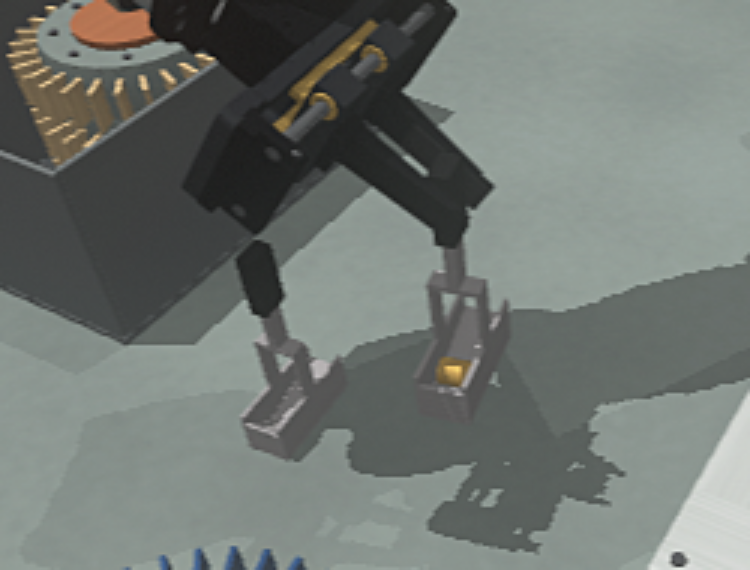

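View pics/i_top.png

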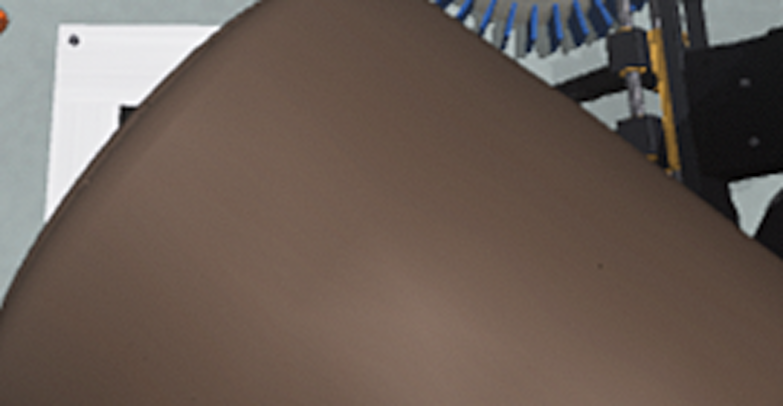

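```bash
P="python3 -m pendant"; $P '[[0,-10,-7,0],[0,-26,-19,0],[0,-44,-32,0],[1,-60,-43,0],[2,-69,-50,0],[2,-69,-50,0]]'|sed -n 2,4p; python3 - <<'E'
from h import *
show(); rel([(517.6,132.2,335)])
im=cv2.imread('pics/a_top.png'); cv2.imwrite('pics/j_slot.png',cv2.resize(im[155:240,155:215],None,fx=7,fy=7,interpolation=cv2.INTER_CUBIC))
p=vision.read_camera('scene'); cv2.imwrite('pics/j_scene.png',cv2.resize(p['pixels'][:,:,::-1][60:300,100:430],None,fx=2.4,fy=2.4))
E
```

```text
eef_pos: [541.3, -124.5, 335.1]
tcp_rot: [-2.195, -0.01, 0.1]
ft_force: [0.1, -0.2, -3.6]
t 20.93 tcp [ 541.3 -124.5  335.1] x [0.995 0.1   0.01 ] z [-0.075  0.808 -0.584] j [-0.65   0.534  1.46   0.668  1.834 -0.814] F [ 0.1 -0.2 -3.6] op 0.259
(517.6, 132.2, 335) [   2. -151.  209.]
```

View pics/j_slot.png

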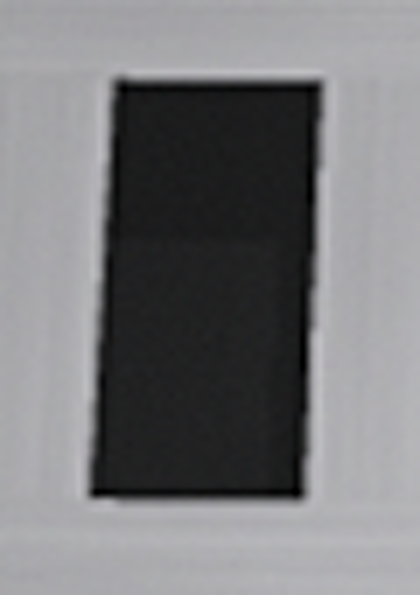

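View pics/j_scene.png

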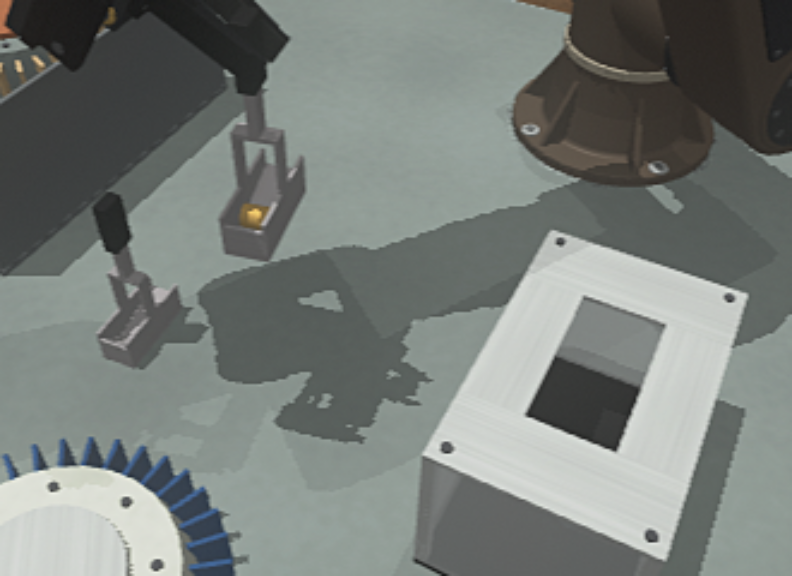

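```bash
python3 - <<'E'
from h import *
p=vision.read_camera('top'); q=vision.read_camera('scene')
c=np.array([onplane(p,(155+(u-3)/7,155+(v-3)/7),150)[:2] for u,v in ((115,80),(321,80),(303,496),(92,497))])
print(np.round(c,1).tolist(),c.mean(0)); a=(c[0]+c[1]-c[2]-c[3])/2; print(np.linalg.norm(a),np.degrees(np.arctan2(a[1],a[0])), np.linalg.norm(c[0]-c[1]),np.linalg.norm(c[3]-c[2]))
d=np.array([onplane(q,(100+(u-.7)/2.4,60+(v-.7)/2.4),150)[:2] for u,v in ((583,297),(665,326),(617,451),(527,415))])
print(np.round(d,1).tolist(),d.mean(0)); a=(d[2]+d[3]-d[0]-d[1])/2; print(np.linalg.norm(a),np.degrees(np.arctan2(a[1],a[0])))
# boat wire overlay in scene
st=env.state(); R=Rt(st['tcp_rot']).as_matrix(); g=st['eef_pos']-18.8*R[:,2]
K=np.array(q['intrinsics']); 
def pr(w): cc=np.array(q['R'])@w+np.array(q['t']); u=K@cc; return u[:2]/u[2]
yaw=np.arctan2(R[1,0],R[0,0]); Rb=Rn.from_euler('z',yaw).as_matrix()
im=q['pixels'][:,:,::-1].copy()
S=6;crop=(60,180,170,250)
big=cv2.resize(im[60:180,170:270],None,fx=S,fy=S,interpolation=cv2.INTER_CUBIC)
def pt(b): u=pr(g+Rb@(np.array(b,float)-[0,0,146.7])); return tuple(int(round(x)) for x in ((u-[170,60])*S+S/2))
C=[(sx*42,sy*17,z) for z in (0,34) for sx,sy in ((1,1),(1,-1),(-1,-1),(-1,1))]
for k in (0,4):
    for i in range(4): cv2.line(big,pt(C[k+i]),pt(C[k+(i+1)%4]),(0,0,255),1)
for i in range(4): cv2.line(big,pt(C[i]),pt(C[i+4]),(0,255,0),1)
cv2.imwrite('pics/k.png',big)
E
```

```text
[[582.6, 151.1], [583.4, 88.5], [457.1, 87.9], [455.9, 150.0]] [519.74348173 119.3981053 ]
126.45468163862323 0.39253540676517185 62.60143969153732 62.12808814176751
[[458.2, 89.2], [458.0, 152.7], [582.3, 153.6], [583.0, 91.1]] [520.34628878 121.65859704]
124.57467536266778 0.6587569242421212
```

View pics/k.png

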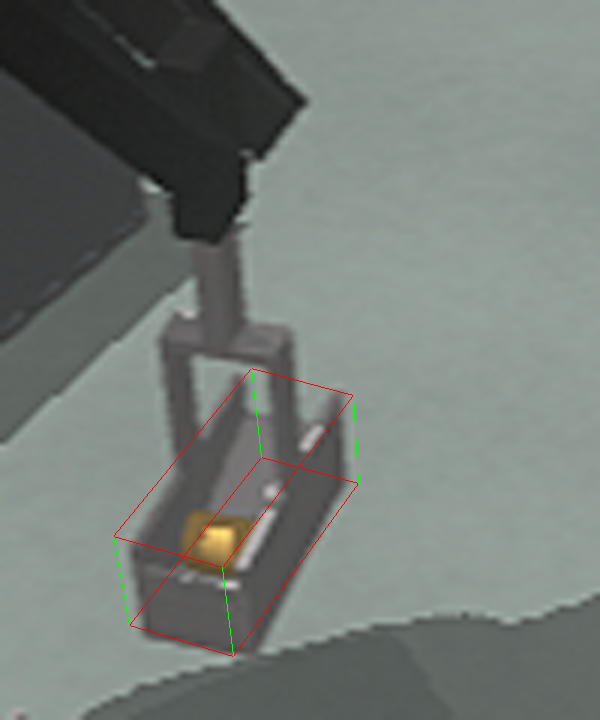

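```bash
P="python3 -m pendant"; $P '[[0,-3,4,0],[0,-9,13,0],[0,-20,28,0],[1,-34,47,0],[1,-51,70,0],[1,-68,94,0],[2,-84,116,0],[2,-96,133,0]]'|sed -n 2,4p;  python3 - <<'E'
from h import *
show(); rel([(518.4,135.5,335)])
E
```

```text
eef_pos: [526.1, 41.2, 334.5]
tcp_rot: [-2.193, -0.008, 0.101]
ft_force: [0.1, -1.1, -2.6]
t 22.07 tcp [526.1  41.2 334.5] x [0.995 0.101 0.008] z [-0.077  0.809 -0.583] j [-0.43   0.414  1.675  0.781  1.636 -0.728] F [ 0.1 -1.1 -2.6] op 0.257
(518.4, 135.5, 335) [  2. -56.  77.]
```

```bash
P="python3 -m pendant"; $P '[[0,-4,6,0],[0,-12,17,0],[1,-24,33,0],[1,-37,51,0],[2,-48,66,0],[2,-54,74,0],[2,-56,77,0],[2,-56,77,0]]'|sed -n 2,4p;  python3 - <<'E'
from h import *
show(); rel([(518.4,135.5,335)])
q=vision.read_camera('scene'); im=q['pixels'][:,:,::-1].copy()
cv2.imwrite('pics/l_scene.png',im)
st=env.state(); R=Rt(st['tcp_rot']).as_matrix(); g=st['eef_pos']-18.8*R[:,2]
K=np.array(q['intrinsics']); 
def pr(w): cc=np.array(q['R'])@w+np.array(q['t']); u=K@cc; return u[:2]/u[2]
o=pr(g-[0,0,90]); x0,y0=int(o[0])-60,int(o[1])-55; print(x0,y0)
cv2.imwrite('pics/l_zoom.png',cv2.resize(im[y0:y0+100,x0:x0+120],None,fx=6,fy=6,interpolation=cv2.INTER_CUBIC))
p=vision.read_camera('wrist'); cv2.imwrite('pics/l_wrist.png',p['pixels'][:,:,::-1])
E
```

```text
eef_pos: [518.5, 136.1, 335.1]
tcp_rot: [-2.193, -0.008, 0.101]
ft_force: [0.2, -0.1, -3.2]
t 23.07 tcp [518.5 136.1 335.1] x [0.995 0.101 0.008] z [-0.077  0.809 -0.583] j [-0.275  0.371  1.744  0.861  1.52  -0.656] F [ 0.2 -0.1 -3.2] op 0.259
(518.4, 135.5, 335) [-0.  0. -0.]
302 112
```

View pics/l_zoom.png

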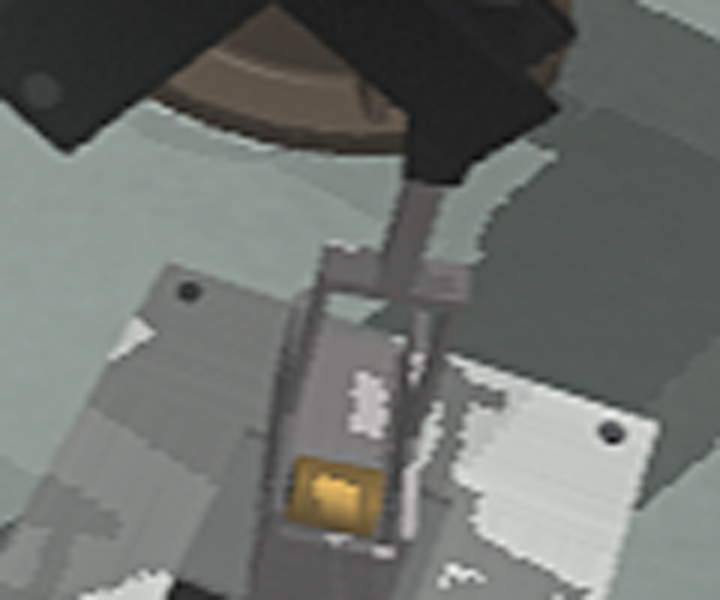

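View pics/l_scene.png

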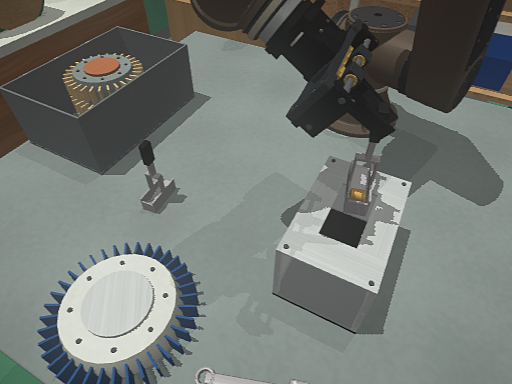

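View pics/l_wrist.png

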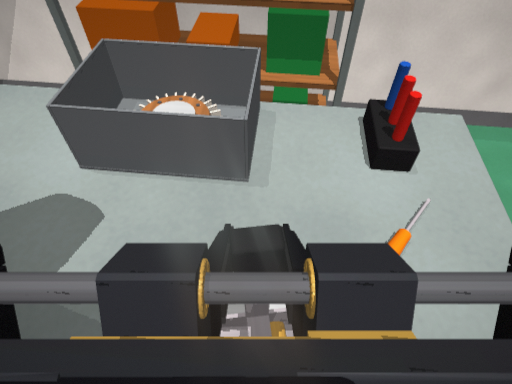

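```bash
cat > ov.py <<'E'
from h import *
def overlay(hyps,fn,win,S=6,dz=146.7,img=None,st=None):
    q=vision.read_camera('scene'); st=st or env.state(); R=Rt(st['tcp_rot']).as_matrix(); g=st['eef_pos']-18.8*R[:,2]
    K=np.array(q['intrinsics'])
    def pr(w): cc=np.array(q['R'])@w+np.array(q['t']); u=K@cc; return u[:2]/u[2]
    im=q['pixels'][:,:,::-1].copy() if img is None else cv2.imread(img)
    x0,y0,w,h=win
    big0=cv2.resize(im[y0:y0+h,x0:x0+w],None,fx=S,fy=S,interpolation=cv2.INTER_CUBIC); outs=[]
    for (Rb,off) in hyps:
        big=big0.copy()
        def pt(b): u=pr(g+np.array(off)+Rb@(np.array(b,float)-[0,0,dz])); return tuple(int(round(x)) for x in ((u-[x0,y0])*S+S/2))
        C=[(sx*42,sy*17,z) for z in (0,34) for sx,sy in ((1,1),(1,-1),(-1,-1),(-1,1))]
        for k in (0,4):
            for i in range(4): cv2.line(big,pt(C[k+i]),pt(C[k+(i+1)%4]),(0,0,255),1)
        for i in range(4): cv2.line(big,pt(C[i]),pt(C[i+4]),(0,255,0),1)
        cv2.line(big,pt((0,0,100)),pt((0,0,165)),(255,0,255),1)
        outs.append(big)
    cv2.imwrite(fn,np.hstack(outs))
E
python3 - <<'E'
from ov import *
Y=lambda d: Rn.from_euler('z',d,degrees=True).as_matrix()
overlay([(Y(5.8),(0,0,0)),(Y(13),(0,0,0))],'pics/m.png',(325,130,80,100),S=5)
E
```

```text
(no output)
```

View pics/m.png

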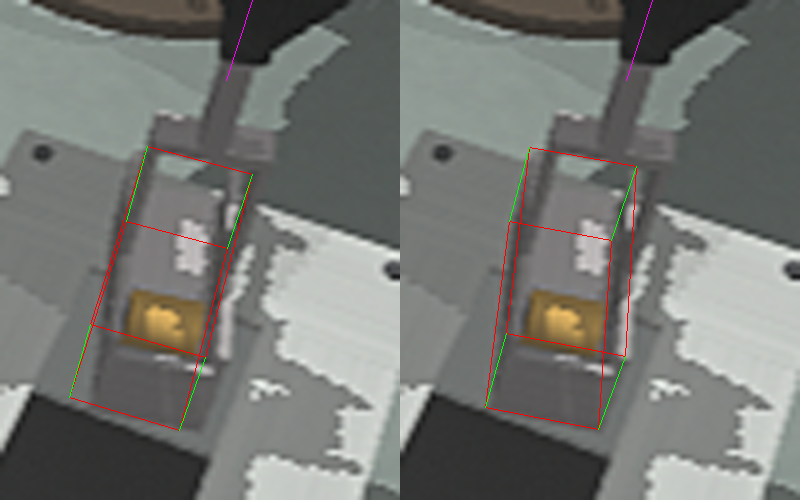

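```bash
python3 - <<'E'
from h import *
q=vision.read_camera('scene'); im=q['pixels'][:,:,::-1]
x0,y0,w,h=335,145,60,75
big=cv2.resize(im[y0:y0+h,x0:x0+w],None,fx=8,fy=8,interpolation=cv2.INTER_LANCZOS4)
big=cv2.convertScaleAbs(big,alpha=1.4,beta=10)
cv2.imwrite('pics/n.png',big)
E
```

```text
(no output)
```

View pics/n.png

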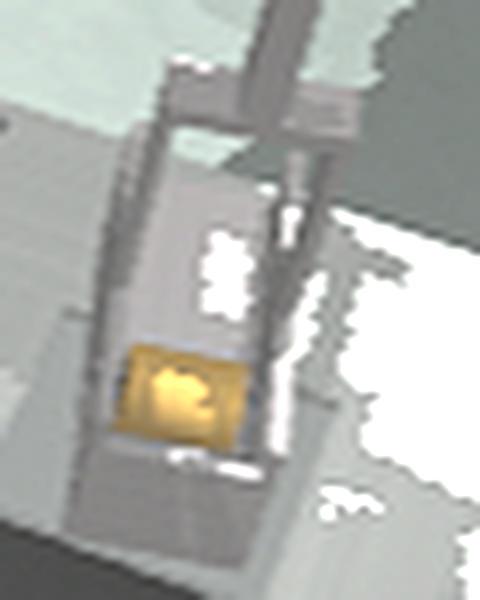

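```bash
python3 - <<'E'
from h import *
from scipy.optimize import least_squares
q=vision.read_camera('scene'); st=env.state(); R=Rt(st['tcp_rot']).as_matrix(); g=st['eef_pos']-18.8*R[:,2]
K=np.array(q['intrinsics'])
def pr(w): cc=np.array(q['R'])@w+np.array(q['t']); u=K@cc; return u[:2]/u[2]
raw=lambda u,v: np.array([335+(u-3.5)/8,145+(v-3.5)/8])
P=[((42,-17,0),(66,528)),((42,17,0),(245,568)),((42,-17,34),(90,438)),((42,17,34),(272,472)),((-42,-17,34),(138,125))]
ax=[raw(290,0),raw(268,108)]
def f(p,wt=1):
    yaw,roll,pit,oy,ox,oz=p
    Rb=Rn.from_euler('ZYX',[yaw,pit,roll],degrees=True).as_matrix()
    G=lambda b: g+[ox,oy,oz]+Rb@(np.array(b,float)-[0,0,146.7])
    r=[]
    for b,uv in P: r+=list(pr(G(b))-raw(*uv))
    a,b=pr(G((0,0,80))),pr(G((0,0,115))); d=(b-a)/np.linalg.norm(b-a); n=np.array([-d[1],d[0]])
    r+=[n@(x-a) for x in ax]
    return np.r_[r,np.array([(yaw-9)/6,roll/8,pit/3,oy/3,ox/2,oz/2])*.5]
s=least_squares(f,[9,0,0,0,0,0]); print(np.round(s.x,1)); print(np.round(s.fun,1))
E
```

```text
[11.8  0.9  2.9  1.2  2.8 -5.3]
[-0.4  1.3 -0.6  0.9  0.3 -1.1  0.9 -0.7  0.4 -0.7 -0.3  1.   0.2  0.1
  0.5  0.2  0.7 -1.3]
```

```bash
python3 -c "
from h import *; rel([(522.5,133.0,303)])"
```

```text
(522.5, 133.0, 303) [ 3. 28. 16.]
```

```bash
P="python3 -m pendant"; $P '[[0,4,2,0],[1,12,7,0],[2,20,12,0],[3,26,15,0],[3,28,16,0],[3,28,16,0]]'|sed -n 2,4p;  python3 - <<'E'
from ov import *
show()
E2=lambda y,p,r: Rn.from_euler('ZYX',[y,p,r],degrees=True).as_matrix()
overlay([(E2(11.8,2.9,.9),(2.8,1.2,-5.3)),(E2(11.8,0,0),(0,0,0))],'pics/o.png',(325,135,80,115),S=5)
E
```

```text
eef_pos: [522.3, 132.7, 302.9]
tcp_rot: [-2.193, -0.008, 0.1]
ft_force: [0.2, -0.2, -2.6]
t 24.07 tcp [522.3 132.7 302.9] x [0.995 0.1   0.008] z [-0.077  0.809 -0.583] j [-0.279  0.413  1.774  0.863  1.476 -0.712] F [ 0.2 -0.2 -2.6] op 0.258
```

View pics/o.png

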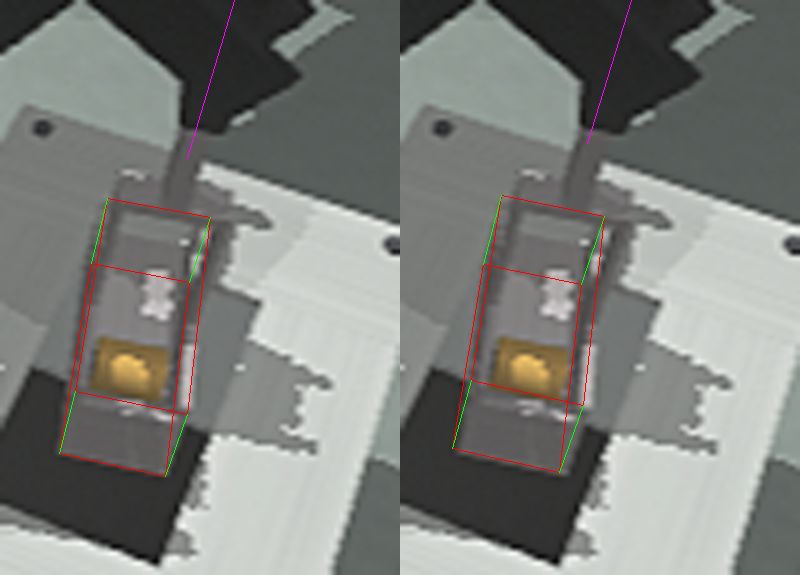

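```bash
P="python3 -m pendant"; $P '[[1,2,2,0],[1,6,6,0],[1,12,10,0],[1,16,13,0],[1,16,13,0]]'|sed -n 2,4p;  python3 - <<'E'
from ov import *
show()
E2=lambda y,p,r: Rn.from_euler('ZYX',[y,p,r],degrees=True).as_matrix()
overlay([(E2(11.8,2.9,.9),(2.8,1.2,-5.3)),(E2(11.8,0,0),(300,0,0))],'pics/p.png',(325,135,80,115),S=5)
E
```

```text
eef_pos: [523.3, 134.1, 282.1]
tcp_rot: [-2.193, -0.007, 0.1]
ft_force: [0.1, 0.7, -2.7]
t 24.75 tcp [523.3 134.1 282.1] x [0.995 0.1   0.007] z [-0.077  0.809 -0.583] j [-0.276  0.44   1.795  0.869  1.444 -0.747] F [ 0.1  0.7 -2.7] op 0.259
```

View pics/p.png

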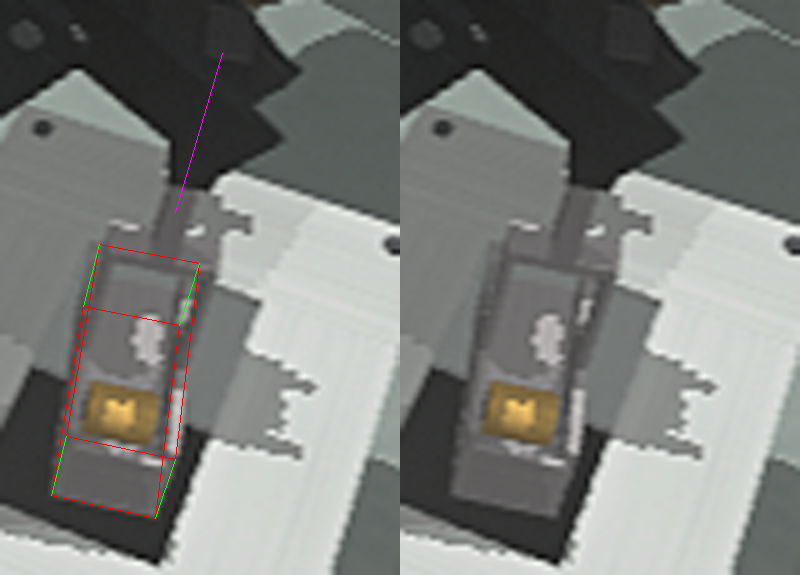

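```bash
cat > clr.py <<'E'
from h import *
def corners(st=None,yaw=11.8,pit=2.9,roll=.9,off=(2.8,1.2,-5.3),slot=(520.3,121.7,150),sy=.66,dz=146.7):
    st=st or env.state(); R=Rt(st['tcp_rot']).as_matrix(); g=st['eef_pos']-18.8*R[:,2]
    Rb=Rn.from_euler('ZYX',[yaw,pit,roll],degrees=True).as_matrix()
    C=np.array([(sx*42,s*17,z) for z in (0,34) for sx,s in ((1,1),(1,-1),(-1,-1),(-1,1))],float)
    W=g+np.array(off)+(C-[0,0,dz])@Rb.T
    S=Rn.from_euler('z',sy,degrees=True).as_matrix()
    return (W-np.array(slot))@S
if __name__=='__main__':
    c=corners(); print(np.round(c,1)); print('x',c[:,0].min()+64,64-c[:,0].max(),'y',c[:,1].min()+32,32-c[:,1].max())
E
python3 clr.py
```

```text
[[ 37.4  23.9 -10.3]
 [ 44.   -9.4 -10.8]
 [-38.3 -25.7  -6.6]
 [-44.9   7.7  -6. ]
 [ 39.2  23.7  23.7]
 [ 45.8  -9.6  23.1]
 [-36.5 -25.8  27.4]
 [-43.1   7.5  27.9]]
x 19.13314235088454 18.22269135410219 y 6.150602791454713 8.088636217170325
```

```bash
P="python3 -m pendant"; $P '[[0,2,2,0],[0,7,6,0],[0,15,11,0],[0,25,19,0],[0,36,27,0],[0,46,34,0],[0,54,40,0],[0,57,42,0]]'|sed -n 2,4p; $P '[[0,0,0,0]]'|sed -n 2,4p; python3 clr.py; python3 - <<'E'
from ov import *
show()
overlay([(np.eye(3),(900,0,0))],'pics/q.png',(290,100,130,140),S=4)
E
```

```text
eef_pos: [523.8, 135.1, 210.9]
tcp_rot: [-2.193, -0.007, 0.1]
ft_force: [-0.6, -0.1, -2.6]
eef_pos: [523.8, 135.0, 210.9]
tcp_rot: [-2.193, -0.007, 0.1]
ft_force: [0.6, -0.1, -3.4]
[[ 37.9  24.9 -81.8]
 [ 44.5  -8.5 -82.4]
 [-37.8 -24.7 -78.1]
 [-44.4   8.6 -77.6]
 [ 39.7  24.7 -47.9]
 [ 46.3  -8.7 -48.4]
 [-36.1 -24.9 -44.2]
 [-42.6   8.5 -43.6]]
x 19.611083693491636 17.744750011495086 y 7.097298824792368 7.1419401838326735
t 25.93 tcp [523.8 135.  210.9] x [0.995 0.1   0.007] z [-0.077  0.809 -0.583] j [-0.274  0.538  1.859  0.892  1.34  -0.873] F [ 0.6 -0.1 -3.4] op 0.262
```

View pics/q.png

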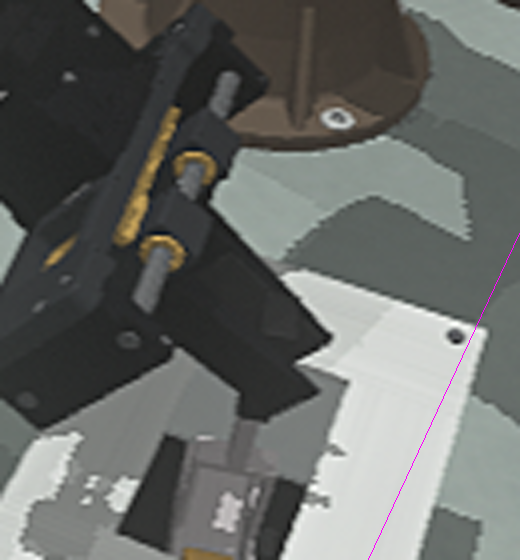

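```bash
cat > tip.py <<'E'
from h import *
st=env.state(); R=Rt(st['tcp_rot']).as_matrix(); tcp=st['eef_pos']; g=tcp-18.8*R[:,2]
Rb=Rn.from_euler('ZYX',[11.8,2.9,.9],degrees=True).as_matrix(); off=np.array([2.8,1.2,-5.3])
S=Rn.from_euler('z',.66,degrees=True).as_matrix(); slot=np.array([520.3,121.7,150])
C=np.array([(sx*42,s*17,z) for z in (0,34) for sx,s in ((1,1),(1,-1),(-1,-1),(-1,1))],float)
H=np.array([(sx*12,s*s2,z) for z in range(34,166,4) for sx in (1,-1) for s in (1,-1) for s2 in ([22] if z<85 else [7])],float)
piv=g+off+Rb@np.array([0,0,80-146.7])
import sys
tgt=np.array([slot[0],slot[1],piv[2]])+np.array([float(x) for x in sys.argv[1:4]])
for ph in (0,8,16,24,32,36,40,44):
    T=Rn.from_rotvec(-np.radians(ph)*R[:,2]).as_matrix()
    k=min(1,ph/24)
    pv=piv+(tgt-piv)*k
    W=lambda B: (pv+ T@((g+off-piv)[:,None]+Rb@(B-[0,0,146.7]).T)).T if False else (pv+ ((g+off+(B-[0,0,146.7])@Rb.T)-piv)@T.T)
    tcpn=pv+T@(tcp-piv)
    c=(W(C)-slot)@S; h=(W(H)-slot)@S
    hh=h[(h[:,2]>-10)&(h[:,2]<6)]
    RB=T@Rb; xb=RB[:,0]
    gr=(W(np.array([[0,0,142.]]))-slot)@S
    print(ph,'row',np.round(R.T@(tcpn-tcp),1),'nose-down',round(np.degrees(np.arcsin(xb[2])),1),'tilt',round(np.degrees(np.arccos(RB[2,2])),1),'grip',np.round(gr[0],0),'tr',np.round(c.min(0),0),np.round(c.max(0),0),'slotplane',np.round(hh.min(0)[:2],0),np.round(hh.max(0)[:2],0))
E
python3 tip.py 0 0 0
```

```text
0 row [0. 0. 0.] nose-down -2.9 tilt 3.0 grip [ 8. -1. 62.] tr [-44. -25. -82.] [ 46.  25. -44.] slotplane [-12. -24.] [20. 24.]
8 row [-9.4  0.3  0.2] nose-down 3.5 tilt 3.5 grip [-1. -1. 62.] tr [-39. -27. -82.] [ 53.  29. -43.] slotplane [-15. -25.] [21. 24.]
16 row [-18.7   1.6   0.4] nose-down 9.8 tilt 10.0 grip [-9. -2. 61.] tr [-35. -29. -86.] [ 60.  33. -38.] slotplane [-18. -25.] [22. 25.]
24 row [-27.7   4.1   0.6] nose-down 16.0 tilt 16.4 grip [-17.  -4.  59.] tr [-31. -30. -89.] [ 66.  38. -31.] slotplane [-20. -25.] [23. 26.]
32 row [-34.8   7.7   0.6] nose-down 22.0 tilt 22.9 grip [-23.  -6.  57.] tr [-24. -31. -91.] [ 72.  43. -25.] slotplane [-21. -25.] [27. 26.]
36 row [-38.2   9.9   0.6] nose-down 24.8 tilt 26.1 grip [-26.  -7.  56.] tr [-21. -31. -92.] [ 74.  45. -21.] slotplane [-21. -25.] [28. 26.]
40 row [-41.4  12.3   0.6] nose-down 27.6 tilt 29.2 grip [-29.  -9.  54.] tr [-17. -30. -92.] [ 76.  48. -18.] slotplane [-21. -25.] [29. 26.]
44 row [-44.5  14.9   0.6] nose-down 30.3 tilt 32.4 grip [-32. -10.  52.] tr [-13. -30. -92.] [ 78.  51. -15.] slotplane [-21. -25.] [31. 27.]
```

```bash
P="python3 -m pendant"; $P '[[-4,0,0,-4],[-9,0,0,-8],[-14,1,0,-12],[-19,2,0,-16],[-23,3,0,-20],[-28,4,1,-24],[-28,4,1,-24]]'; python3 - <<'E'
from ov import *
show()
q=vision.read_camera('scene')['pixels'][:,:,::-1]; cv2.imwrite('pics/r.png',cv2.resize(q[80:340,240:440],None,fx=3,fy=2.3))
E
```

```text
t: 26.85
eef_pos: [496.1, 130.7, 207.3]
tcp_rot: [-2.238, -0.344, 0.354]
ft_force: [0.4, -0.3, -3.1]
opening: 0.255
t 26.85 tcp [496.1 130.7 207.3] x [0.883 0.327 0.337] z [-0.077  0.809 -0.583] j [-0.297  0.514  1.927  0.887  1.323 -1.336] F [ 0.4 -0.3 -3.1] op 0.255
```

View pics/r.png

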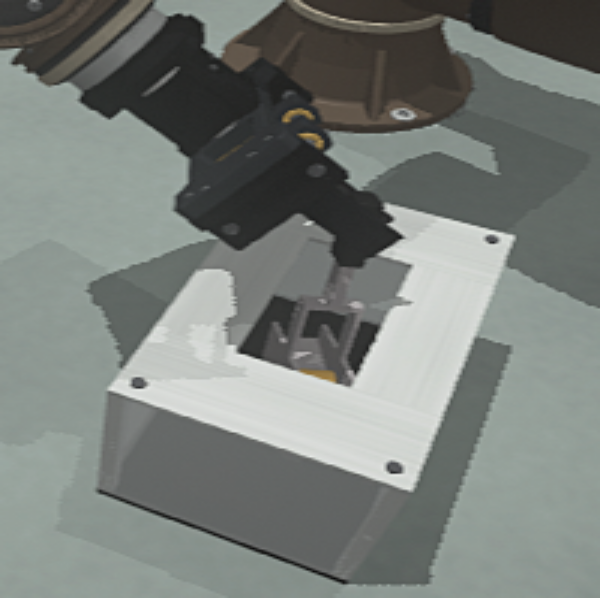

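```bash
P="python3 -m pendant"; $P '[[-5,0,0,-5],[-10,1,0,-10],[-15,2,0,-15],[-20,3,0,-20],[-20,3,0,-20],[-20,3,0,-20],[-20,3,0,-20],[-20,3,0,-20]]'; python3 - <<'E'
from ov import *
show()
q=vision.read_camera('scene')['pixels'][:,:,::-1]; cv2.imwrite('pics/s.png',cv2.resize(q[80:340,240:440],None,fx=3,fy=2.3))
E
```

```text
t: 27.9
eef_pos: [480.1, 122.8, 198.4]
tcp_rot: [-2.358, -0.605, 0.614]
ft_force: [-0.1, -0.3, -2.2]
opening: 0.257
t 27.9 tcp [480.1 122.8 198.4] x [0.672 0.474 0.569] z [-0.077  0.809 -0.583] j [-0.321  0.513  1.968  0.878  1.309 -1.726] F [-0.1 -0.3 -2.2] op 0.257
```

View pics/s.png

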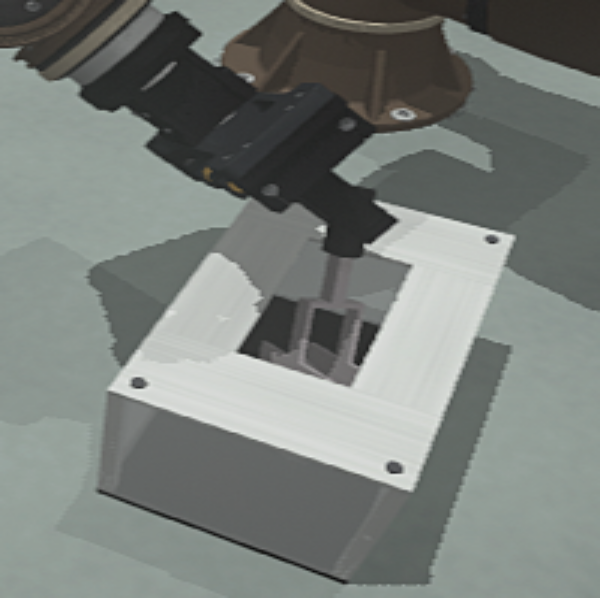

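```bash
P="python3 -m pendant"; $P '[[0,0,0,0],[0,0,0,0],[0,0,0,0],[0,0,0,0]]'|sed -n 4p; python3 - <<'E'
from ov import *
show()
for n in ('scene','wrist','top'):
    q=vision.read_camera(n); 
    if n!='top':
        for d in vision.find_in(q,'sleeve_center')[:2]: print(n,d['confidence'],np.round(toworld(q,d['at'],env.state()),0))
    im=q['pixels'][:,:,::-1]
    if n=='scene': cv2.imwrite('pics/t.png',cv2.resize(cv2.convertScaleAbs(im[170:310,270:410],alpha=1.6,beta=15),None,fx=5,fy=4.2,interpolation=cv2.INTER_CUBIC))
    else: cv2.imwrite(f'pics/t_{n}.png',im)
E
```

```text
ft_force: [0.3, -0.4, -2.8]
t 28.45 tcp [480.1 122.8 198.4] x [0.672 0.474 0.569] z [-0.077  0.809 -0.583] j [-0.321  0.513  1.968  0.878  1.309 -1.727] F [ 0.3 -0.4 -2.8] op 0.26
```

View pics/t.png

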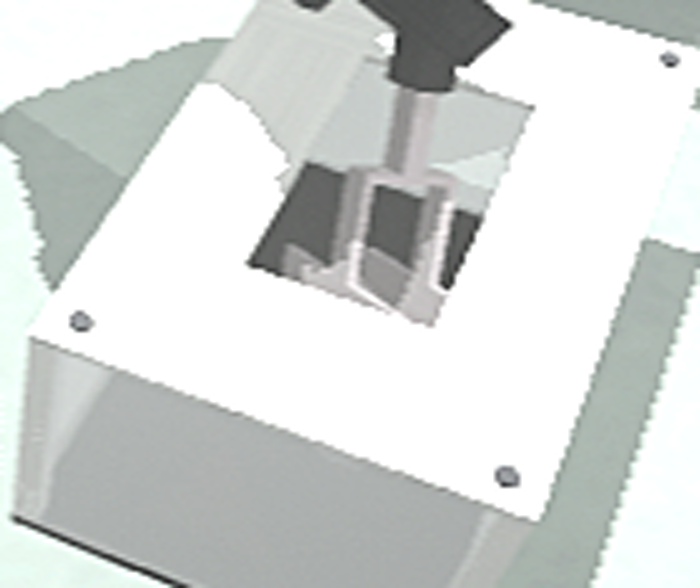

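View pics/t_top.png

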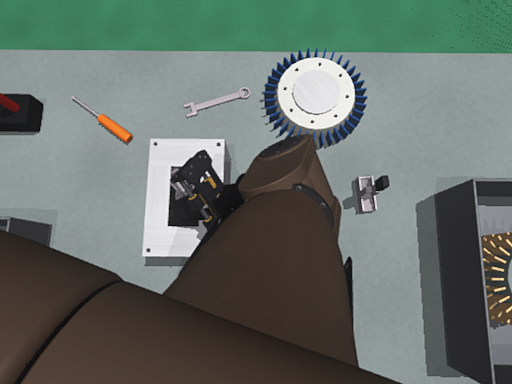

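View pics/t_wrist.png

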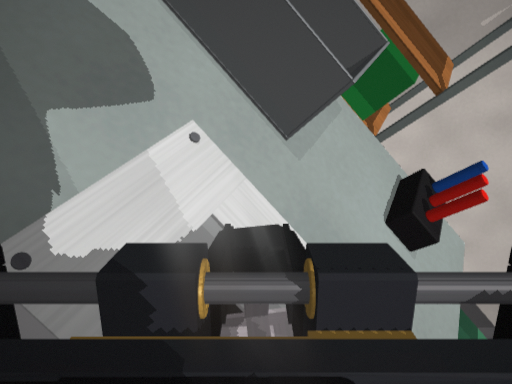

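```bash
python3 - <<'E'
import sys; sys.argv=['',*'000']
from ov import *
# overlay of tipped boat in scene using grasp-fit rotated by -44deg
st=env.state(); R=Rt(st['tcp_rot']).as_matrix()
R0=Rt([-2.193,-.007,.1]).as_matrix()
Rb0=Rn.from_euler('ZYX',[11.8,2.9,.9],degrees=True).as_matrix()
D=R@R0.T
overlay([(D@Rb0, D@np.array([2.8,1.2,-5.3]))],'pics/u.png',(270,150,140,130),S=5)
print('nose down',np.degrees(np.arcsin((D@Rb0)[2,0])))
E
```

```text
nose down 30.250394000973582
```

View pics/u.png

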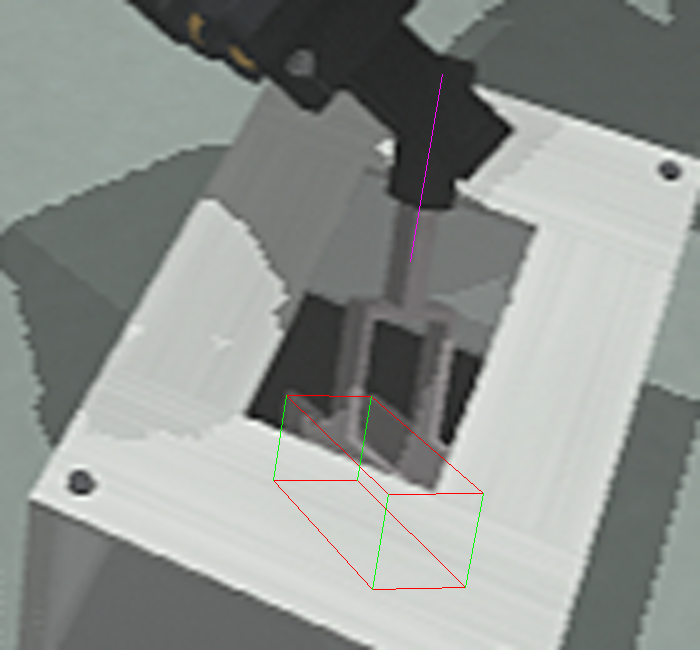

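```bash
python3 - <<'E'
import cv2,numpy as np
a=cv2.imread('pics/l_wrist.png');b=cv2.imread('pics/t_wrist.png')
cv2.imwrite('pics/v.png',np.vstack([cv2.resize(x[220:345,190:330],None,fx=4,fy=2.3) for x in (a,b)]))
E
python3 -m pendant '[[0,0,0,0],[0,0,0,0],[0,0,0,0],[0,0,0,0]]'|sed -n 4p
```

```text
ft_force: [-0.2, -0.4, -2.8]
```

View pics/v.png

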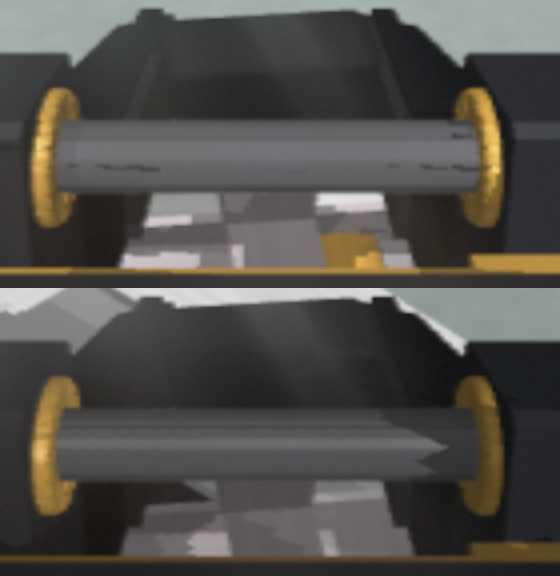

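```bash
P="python3 -m pendant"; $P '[[5,0,0,5],[10,1,0,10],[15,2,0,15],[20,4,0,20],[20,4,0,20]]'|sed -n 2,4p; python3 -c "
from h import *; show(); rel([(523.8,135,210.9)])"
```

```text
eef_pos: [496.6, 130.9, 207.5]
tcp_rot: [-2.238, -0.344, 0.354]
ft_force: [0.4, -0.1, -1.8]
t 29.88 tcp [496.6 130.9 207.5] x [0.883 0.326 0.337] z [-0.077  0.809 -0.583] j [-0.296  0.514  1.926  0.887  1.323 -1.335] F [ 0.4 -0.1 -1.8] op 0.258
(523.8, 135, 210.9) [27.  8. -1.]
```

```bash
P="python3 -m pendant"; $P '[[5,1,0,4],[10,1,0,8],[14,2,0,12],[19,4,0,16],[23,6,-1,20],[27,8,-1,24],[27,8,-1,24]]'|sed -n 2,4p; python3 - <<'E'
from ov import *
show()
E2=lambda y,p,r: Rn.from_euler('ZYX',[y,p,r],degrees=True).as_matrix()
overlay([(E2(11.8,2.9,.9),(2.8,1.2,-5.3)),(E2(11.8,0,0),(300,0,0))],'pics/w.png',(310,150,80,115),S=5)
q=vision.read_camera('scene')
for d in vision.find_in(q,'sleeve_center')[:2]: print(d['confidence'],np.round(toworld(q,d['at']),0))
E
```

```text
eef_pos: [524.1, 134.9, 211.1]
tcp_rot: [-2.193, -0.009, 0.101]
ft_force: [-1.2, -0.3, -2.6]
t 30.75 tcp [524.1 134.9 211.1] x [0.995 0.101 0.009] z [-0.077  0.809 -0.583] j [-0.274  0.538  1.858  0.892  1.34  -0.874] F [-1.2 -0.3 -2.6] op 0.264
```

View pics/w.png

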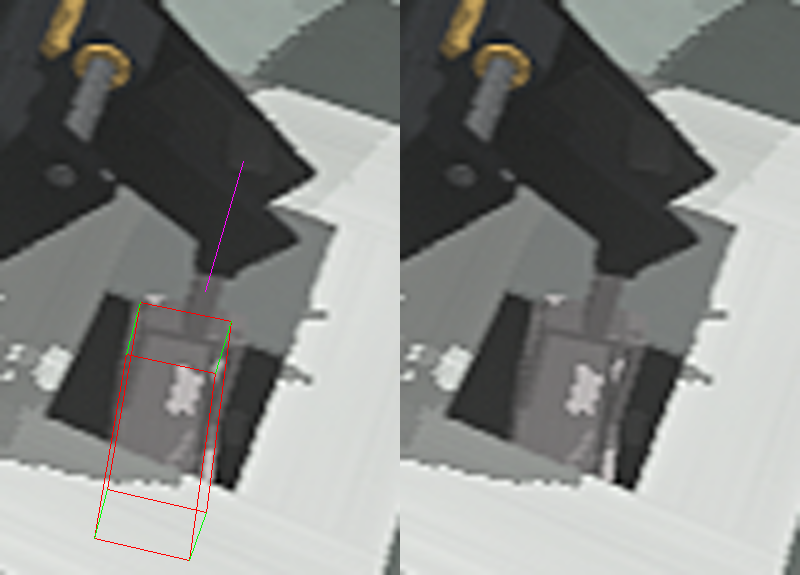

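```bash
P="python3 -m pendant"; $P '[[0,-3,-2,0],[0,-9,-7,0],[0,-17,-12,0],[0,-24,-17,0],[0,-28,-20,0],[0,-28,-20,0]]'|sed -n 2,4p; python3 - <<'E'
from ov import *
show()
E2=lambda y,p,r: Rn.from_euler('ZYX',[y,p,r],degrees=True).as_matrix()
overlay([(E2(11.8,2.9,.9),(2.8,1.2,-5.3)),(E2(11.8,0,0),(300,0,0))],'pics/x.png',(310,140,80,115),S=5)
E
```

```text
eef_pos: [523.7, 135.0, 245.9]
tcp_rot: [-2.193, -0.009, 0.101]
ft_force: [-0.2, -0.4, -2.8]
t 31.65 tcp [523.7 135.  245.9] x [0.995 0.101 0.009] z [-0.077  0.809 -0.583] j [-0.275  0.487  1.83   0.88   1.389 -0.812] F [-0.2 -0.4 -2.8] op 0.256
```

View pics/x.png

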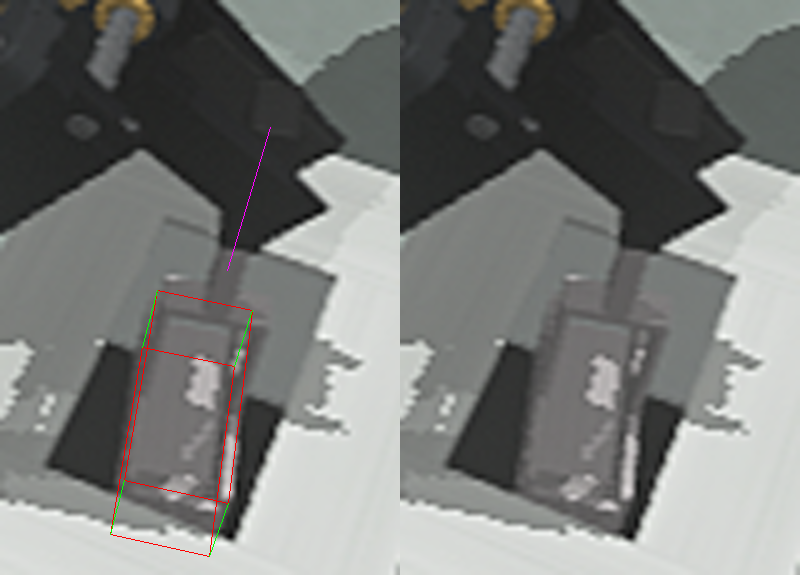

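```bash
P="python3 -m pendant"; $P '[[0,1,-1,0],[0,-2,-3,0],[0,-8,-7,0],[0,-16,-13,0],[0,-26,-20,0],[0,-36,-27,0],[0,-46,-34,0],[0,-56,-41,0]]'|sed -n 2,4p; $P '[[0,-6,-4,0],[0,-16,-11,0],[0,-26,-19,0],[0,-32,-23,0],[0,-34,-25,0]]'|sed -n 2,4p; python3 - <<'E'
from ov import *
show()
q=vision.read_camera('scene')['pixels'][:,:,::-1]; cv2.imwrite('pics/y.png',cv2.resize(q[80:340,240:440],None,fx=3,fy=2.3))
rel([(541,-124.3,345),(541,-124.3,139)])
E
```

```text
eef_pos: [523.0, 134.3, 315.9]
tcp_rot: [-2.193, -0.009, 0.101]
ft_force: [0.3, 0.5, -3.3]
eef_pos: [522.7, 133.8, 358.6]
tcp_rot: [-2.193, -0.009, 0.101]
ft_force: [0.4, -0.1, -2.4]
t 33.33 tcp [522.7 133.8 358.6] x [0.995 0.101 0.009] z [-0.077  0.809 -0.583] j [-0.277  0.353  1.704  0.859  1.559 -0.614] F [ 0.4 -0.1 -2.4] op 0.263
(541, -124.3, 345) [  -8.  162. -202.]
(541, -124.3, 139) [-10. 329. -82.]
```

View pics/y.png

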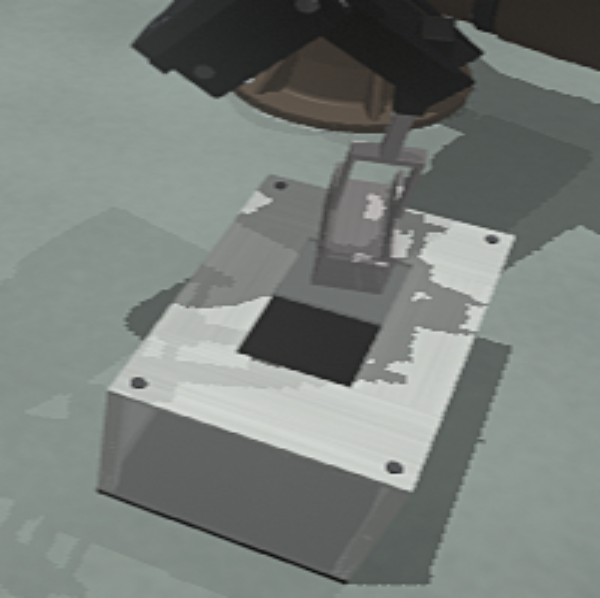

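```bash
P="python3 -m pendant"; $P '[[0,4,-5,0],[-1,14,-18,0],[-2,32,-40,0],[-3,55,-69,0],[-4,80,-100,0],[-6,105,-131,0],[-7,128,-160,0],[-7,146,-182,0]]'|sed -n 2,4p; $P '[[0,8,-10,0],[0,14,-18,0],[0,16,-20,0],[0,16,-20,0]]'|sed -n 2,4p; python3 - <<'E'
from ov import *
show(); rel([(541,-124.3,200),(541,-124.3,141)])
E
```

```text
eef_pos: [539.2, -101.5, 345.5]
tcp_rot: [-2.193, -0.009, 0.099]
ft_force: [0.7, 0.7, -2.6]
eef_pos: [541.7, -126.4, 344.2]
tcp_rot: [-2.193, -0.009, 0.1]
ft_force: [0.4, -0.0, -3.8]
t 34.88 tcp [ 541.7 -126.4  344.2] x [0.995 0.1   0.009] z [-0.076  0.809 -0.583] j [-0.652  0.529  1.445  0.671  1.853 -0.801] F [ 0.4 -0.  -3.8] op 0.255
(541, -124.3, 200) [ -2. 116.  86.]
(541, -124.3, 141) [ -2. 164. 120.]
```

```bash
P="python3 -m pendant"; $P '[[0,8,6,0],[0,24,18,0],[-1,48,36,0],[-2,76,56,0],[-2,104,77,0],[-2,128,94,0],[-2,146,107,0],[-2,154,113,0]]'|sed -n 2,4p; $P '[[0,0,0,0]]'|sed -n 2,4p; python3 - <<'E'
from ov import *
show(); rel([(541,-124.3,141)])
E2=lambda y,p,r: Rn.from_euler('ZYX',[y,p,r],degrees=True).as_matrix()
overlay([(E2(11.8,0,0),(0,0,0)),(E2(11.8,0,0),(300,0,0))],'pics/z.png',(175,150,80,100),S=5)
E
```

```text
eef_pos: [540.9, -124.0, 151.8]
tcp_rot: [-2.192, -0.007, 0.1]
ft_force: [0.8, -0.5, -2.6]
eef_pos: [541.0, -124.0, 151.5]
tcp_rot: [-2.191, -0.007, 0.1]
ft_force: [-0.3, 0.4, -2.4]
t 36.0 tcp [ 541.  -124.   151.5] x [0.995 0.1   0.007] z [-0.077  0.81  -0.581] j [-0.65   0.739  1.616  0.641  1.55  -1.032] F [-0.3  0.4 -2.4] op 0.258
(541, -124.3, 141) [-0.  9.  6.]
```

View pics/z.png

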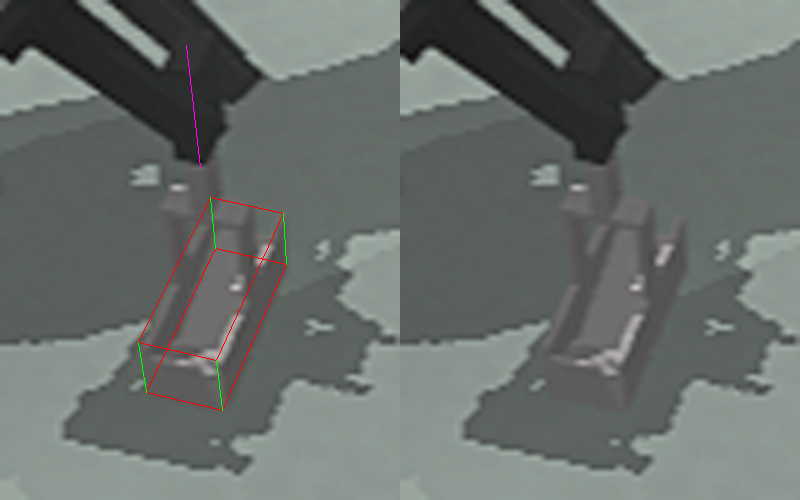

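```bash
P="python3 -m pendant"; $P '[[0,3,2,0],[0,6,4,0],[0,9,6,0],[0,9,6,0]]'|sed -n 2,4p; $P '[[0,2,1,0],[0,2,1,0]]'|sed -n 2,4p; $P '[[0,2,1,0],[0,2,1,0]]'|sed -n 2,4p
```

```text
eef_pos: [541.1, -124.4, 140.9]
tcp_rot: [-2.191, -0.007, 0.1]
ft_force: [0.1, -0.6, -2.7]
eef_pos: [541.1, -124.7, 138.5]
tcp_rot: [-2.191, -0.007, 0.1]
ft_force: [-0.1, -0.6, -3.1]
eef_pos: [541.1, -125.1, 136.2]
tcp_rot: [-2.191, -0.007, 0.1]
ft_force: [-0.1, 0.3, -2.5]
```

```bash
P="python3 -m pendant"; $P '[[0,1,1,0],[0,1,1,0]]'|sed -n 2,4p; $P '[[0,1,1,0],[0,1,1,0]]'|sed -n 2,4p
```

```text
eef_pos: [541.5, -124.7, 135.8]
tcp_rot: [-2.19, -0.008, 0.1]
ft_force: [1.6, 0.7, 5.3]
eef_pos: [541.8, -124.3, 135.7]
tcp_rot: [-2.189, -0.01, 0.1]
ft_force: [1.1, -1.0, 7.8]
```

```bash
P="python3 -m pendant"; $P '[[0,-1,0,0],[0,-1,0,0],[0,-1,0,0],[0,-1,0,0]]' 0.5|sed -n 2,5p; $P '[[0,0,0,0],[0,0,0,0],[0,0,0,0],[0,0,0,0]]' 0|sed -n 2,5p; python3 - <<'E'
from ov import *
show()
E2=lambda y,p,r: Rn.from_euler('ZYX',[y,p,r],degrees=True).as_matrix()
overlay([(E2(11.8,0,0),(0,0,0)),(E2(11.8,0,0),(300,0,0))],'pics/aa.png',(175,130,80,120),S=5)
E
```

```text
eef_pos: [541.8, -123.7, 136.4]
tcp_rot: [-2.189, -0.01, 0.1]
ft_force: [-0.2, 0.6, 0.3]
opening: 0.496
eef_pos: [541.8, -123.7, 136.4]
tcp_rot: [-2.189, -0.01, 0.1]
ft_force: [-0.4, -0.3, 0.3]
opening: 0.863
t 38.55 tcp [ 541.8 -123.7  136.4] x [0.995 0.099 0.01 ] z [-0.076  0.811 -0.58 ] j [-0.65   0.761  1.622  0.645  1.529 -1.05 ] F [-0.4 -0.3  0.3] op 0.863
```

View pics/aa.png

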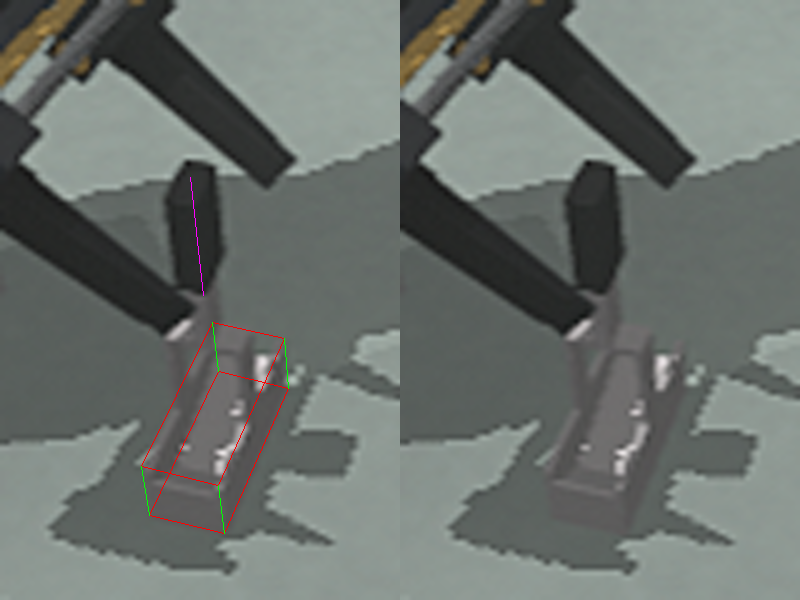

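```bash
P="python3 -m pendant"; $P '[[0,-6,-4,0],[0,-20,-14,0],[0,-40,-29,0],[0,-60,-43,0],[0,-90,-65,0],[0,-130,-93,0],[0,-170,-122,0],[0,-205,-147,0]]' 0|sed -n 2,5p; python3 - <<'E'
from h import *
show(); rel([(300,-450,450)])
E
```

```text
eef_pos: [538.9, -124.6, 391.8]
tcp_rot: [-2.19, -0.011, 0.1]
ft_force: [-0.6, -0.1, -0.2]
opening: 0.998
t 39.6 tcp [ 538.9 -124.6  391.8] x [0.995 0.1   0.011] z [-0.075  0.811 -0.581] j [-0.653  0.488  1.39   0.693  1.929 -0.739] F [-0.6 -0.1 -0.2] op 0.998
(300, -450, 450) [-270.  124. -280.]
```

```bash
P="python3 -m pendant"; $P '[[-35,16,-36,0],[-75,35,-78,0],[-115,53,-120,0],[-155,71,-161,0],[-195,90,-202,0],[-235,108,-243,0],[-270,124,-280,0],[-270,124,-280,0]]' 0|sed -n 2,5p; python3 - <<'E'
from h import *
show()
for n in ('scene','top'):
    q=vision.read_camera(n); im=q['pixels'][:,:,::-1]
    for nm in ('boat_grip','sleeve_center','spare_grip'):
        for d in vision.find_in(q,nm)[:2]: print(n,nm,round(d['confidence'],2),np.round(toworld(q,d['at']),0))
    cv2.imwrite(f'pics/ab_{n}.png',im)
E
```

```text
eef_pos: [297.4, -452.1, 451.2]
tcp_rot: [-2.191, -0.01, 0.096]
ft_force: [1.5, 0.4, -0.1]
opening: 1.001
t 40.6 tcp [ 297.4 -452.1  451.2] x [0.995 0.096 0.01 ] z [-0.072  0.81  -0.581] j [-1.219  0.604  1.034  0.323  2.411 -1.184] F [ 1.5  0.4 -0.1] op 1.001
scene boat_grip 0.94 [ 549. -131.   28.]
scene spare_grip 0.56 [ 554. -287.   33.]
top boat_grip 0.58 [ 541. -136.   25.]
top spare_grip 0.7 [ 549. -288.   28.]
```

View pics/ab_top.png

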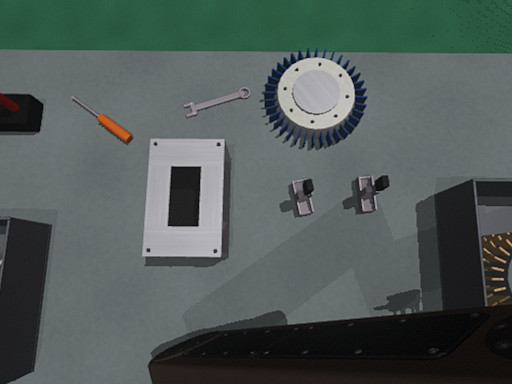

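View pics/ab_scene.png

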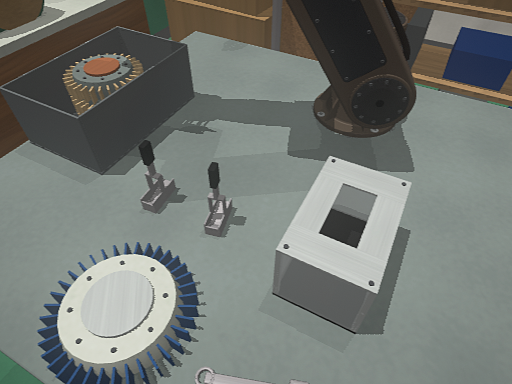

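```bash
python3 - <<'E'
import cv2,numpy as np
t=cv2.imread('pics/ab_top.png')[155:240,155:215]; s=cv2.imread('pics/ab_scene.png')[150:335,265:415]
f=lambda x,k: cv2.resize(cv2.convertScaleAbs(x,alpha=2.2,beta=10),None,fx=k,fy=k,interpolation=cv2.INTER_CUBIC)
a=f(t,6);b=f(s,2.9); h=max(a.shape[0],b.shape[0]); o=np.zeros((h,a.shape[1]+b.shape[1],3),np.uint8); o[:a.shape[0],:a.shape[1]]=a;o[:b.shape[0],a.shape[1]:]=b
cv2.imwrite('pics/ac.png',o)
E
```

```text
(no output)
```

View pics/ac.png

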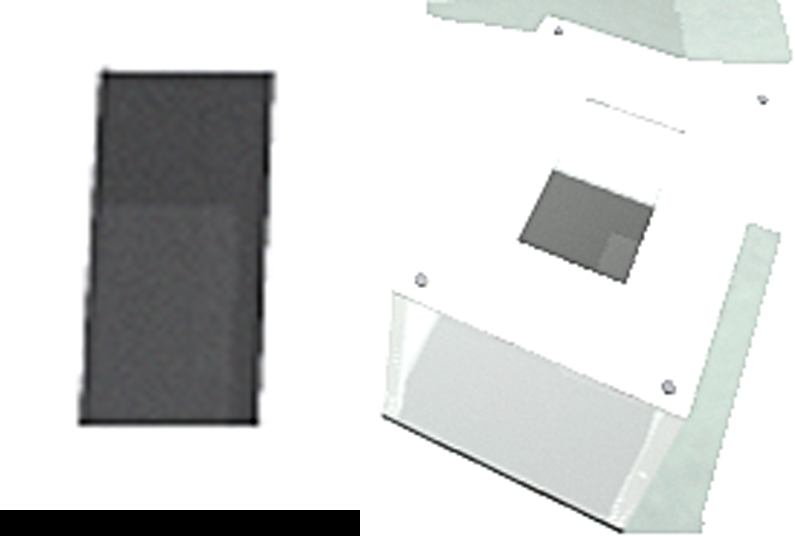

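```bash
python3 - <<'E'
from h import *
st=env.state();q=vision.read_camera('wrist')
for d in vision.find_in(q,'sleeve_center')[:2]: print(round(d['confidence'],2),np.round(toworld(q,d['at'],st),0))
cv2.imwrite('pics/ad.png',q['pixels'][:,:,::-1])
E
```

```text
(no output)
```

View pics/ad.png

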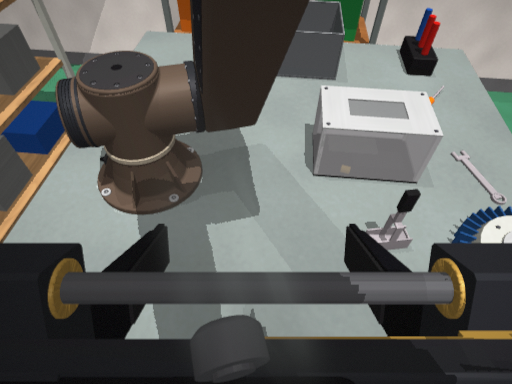

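```bash
python3 - <<'E'
from h import *
st=env.state();q=vision.read_camera('wrist')
w=onplane(q,(346,169),15,st); print(w, 'slot frame', w-[520,120.3,150], env.state()['qvel'].round(3), st['t'])
im=q['pixels'][:,:,::-1][80:190,300:450]; cv2.imwrite('pics/ae.png',cv2.resize(im,None,fx=5,fy=5,interpolation=cv2.INTER_CUBIC))
E
```

```text
[472.63074278  53.19705467  15.        ] slot frame [ -47.36925722  -67.10294533 -135.        ] [-0.006  0.004 -0.002  0.001  0.001  0.001] 41.1
```

View pics/ae.png

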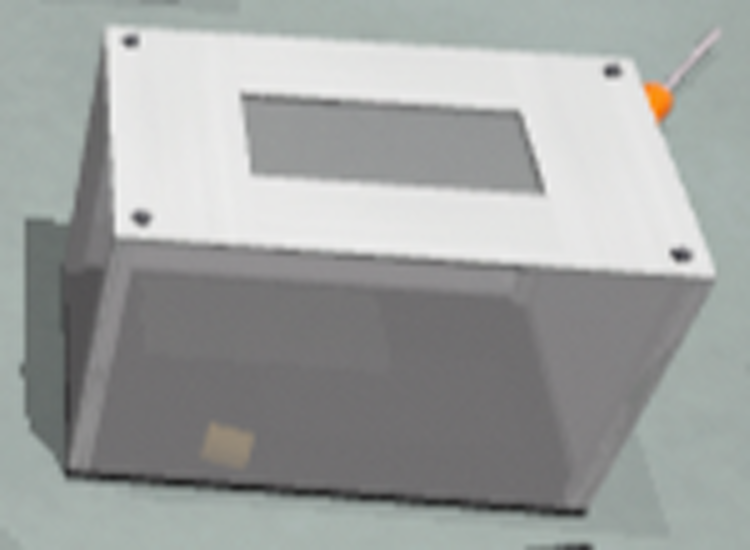

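The close-up shows the brass sleeve on the hopper's floor, seen through the clear wall at crop (228,447). That puts it at about (-47, -67, -135) mm in the slot frame, inside the limits. Both boats stand upright where they were and the arm is clear, so I'm handing in.

```bash
python3 -c "
from cell import job; print(job.job_done())"
```

```text
the job is handed in; nothing more can be done
None
```

The sleeve is on the hopper's floor and the emptied boat is back on its spot. I handed the job in at about 41 s on the robot's clock; no verdict was reported.

**What I did**
- **Tilting the tool:** The moves can only turn the tool about its own axis. I leaned it 54° by repeatedly pulling at the arm's reach limit in free air.
- **Grip:** With the tool slanted I gripped the bar across its x faces, not across y as the task said, so that a turn about the tool's axis would tip the boat.
- **Tip and return:** I lowered the boat level through the slot and turned it 44°, which put it about 30° nose down. After about 1.5 s I levelled it, lifted it out, set it down and let go.

**Last checks**
- **Sleeve:** The wrist camera shows it lying on the floor through the clear wall, at about (-47, -67, -135) mm from the slot's centre. I found it by eye and calibration; the trained network did not report it in that picture.
- **Boat:** It looks upright, empty and free. The network places it within about 3 mm of where it was at the start.
- **Empty boat:** It stands within about 3 mm of its starting place, which is within the network's accuracy.
- **Contacts:** The wrist force showed no sign of touching the hopper.

**Less certain**
- The boat kept a yaw of about 12° in the grip, so clearance at the slot's sides was only about 4–7 mm by image estimate.
- The two fixed cameras disagreed by about 2 mm on the slot's y position.
- The scene camera's pose fit put the boat 5 mm lower in the grip, but touchdown height showed no slip.

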